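# Fit and lock the shaker's carrier plate, then load the jars

### The arm

A 6-joint arm with a two-finger parallel gripper is mounted at the origin on a cart in front of the work surface, level with it; the furniture and walls round the work are solid. World frame = base frame: x ahead of the robot, y to its left, z up, the work surface at z = 0. Lengths are in m, angles in rad, forces in N, time in s.
With the tool pointing down it reaches from about 0.375 to 0.9 m from the base axis. Payload 3.1 kg.
Tool frame: the origin (TCP) lies midway between the tips of the shut fingers; the grasp point (between the pads) lies 19 mm behind it; y points along the fingers, x is the direction in which the jaws open and shut, and the axes are right-handed (so a half turn about y gives the same grasp; the last joint's range is limited). The gripper opens to 87 mm and grips with 3 to 60 N. Pads are 19 mm wide; open, the fingers measure 117 mm over their backs; the gripper's body (75 mm by 190 mm) begins 51 mm behind the grasp point.
Start: joints at [-1.403, 0.527, 1.433, -0, 1.181, -0.178], TCP at [0.212, -0.588, 0.223] pointing down, gripper open.
Joint ranges: [-3.08, 3.08], [-0.75, 2.2], [0.22, 2.44], [-1.43, 4.57], [0, 2.65], [-2.85, 2.85]. Speed limits (rad/s): [2.79, 2.79, 3.14, 3.14, 3.14, 3.14].

### API

Orientations are given as a unit quaternion [x, y, z, w].
In Python, from rig import * gives the robot as it stands.
- The arm moves only by the tool jog_arm, never from a script. Its argument "series" is a list of rows, each a list of 7 numbers: the shift along the tool's x, y, z in mm, then the turn, a rotation vector about the tool's x, y, z in rad, then the gripper's target within -1 to 1 (shut at 1, half-way at 0, fully open at -1). A call has 1 to 20 rows; each row is the pose to reach, as a shift and turn from the pose commanded when the call began, along the tool's axes at that moment; what a row does not reach only later rows make up. A row lasts 1/8 s, in which the tool goes at most 62.5 mm and 10.7 degrees, less where a joint would pass 70% of its speed; a pose out of reach is approached as far as the arm can. A call with a gripper value outside its range is refused whole. The fingers move at their own pace and stop on an object; "grip_force" is the grip in N (left out, the last holds). Time passes only in rows, so rows that repeat a pose let the fingers close. It gives the time, the measured TCP pose, the force and the opening at its end, in the units of the state.
- get_obs(): the state, without advancing time (a new reading comes with each control period).
- camera(name): name is "side" or "top" or "wrist"; returns a dict with "img" (400x640x3 uint8, red, green, blue), "depth" (400x640 float32, m along the optical axis (not along the pixel's ray), 0 where there is no reading), "camera_matrix" (3x3 intrinsics, pixels), "rvec" (rotation vector, rad) and "tvec" (3), from world to camera coordinates, as OpenCV has them. Camera axes: x right, y down, z forward; pixel columns grow to the right and rows downward; lengths in m; the calibration is good to about 2 mm. The wrist camera is an equidistant fisheye: a pixel r from the principal point sees the ray r / f radians off the axis. A picture is of the moment at which its call begins.
- hand_in(): hands the job in, once; it reports no verdict.
The state is a dict: "time": time; "q": joint angles; "joint_velocities": joint speeds; "joint_torque": joint torques, N m; "position": TCP position; "tool_rot": TCP orientation; "ft_force": force on the tool from outside, world axes, zero at the start; "moment": the same for the moment, N m; "grip_width": finger opening in m.
Only numpy, scipy, OpenCV 4.12 (cv2) and the standard library are available. Lean on these libraries where they do the work, as an engineer would, in place of code of your own. Each camera call takes 0.05 s, during which the arm holds its last target.

### The job

Make the small shaker ready: nudge its loose carrier plate along the guide rails, away from the front, until the hole in the plate drops over the fixed dowel and the plate lies flat, then lock it with the clamp knob (pull the knob up, turn it so that its arm points straight across the plate, push it fully back down). Only when the plate is locked, stand every glass jar that is on the bench upright on the plate, inside its lip, and let go; leave the white tub, the thread spool and the blue cutters where they are.

Things in the scene. Friction and masses are not known exactly. Their poses are not given: they have to be found in the camera images.
- shaker: Bench shaker, fixed. Origin: middle of its underside on the bench; x runs along its guide rails away from its slotted front face (which faces the robot within 0.25 rad), y left, z up. Dark platform 180 (x) by 140 mm, top 50 mm above the bench; a steel rail along x at each side, 123 mm apart inside, tops at 59 mm. An ear at the right (x -34 to 14, y -64 to -116 mm) carries the clamp knob.
- pin_tip (a point): Top of the fixed steel dowel on the platform: 12 mm diameter, 7 mm tall with a tapered tip, in the shaker's frame at x = 55, y = 0, z = 57 mm. Frame as the shaker's.
- plate: Loose metal tray plate 236 x 120 x 9 mm (x, y, z), rubber mat on top, 4 mm lip round it 8 mm higher (gap at the clamp), 0.4 to 0.65 kg, between the rails (1.5 mm play a side), axes as shaker's. Origin: middle of underside. Starts 14 to 36 mm too far to the front, riding on the dowel, tilted 0.05 rad, near edge overhanging the platform. Pushed to +x (2 to 5 N) it drops: origin at the shaker's x, y, z 50 mm.
- plate_hole (a point): Centre of the 16 mm through hole at the plate's underside, 55 mm from the plate's origin along its +x. Once it has dropped over the dowel, the plate lies flat and the dowel stops it (2 mm play all round).
- knob_grip (a point): Middle of the clamp knob's black grip bar (46 mm long, 14 thick, 30 high), 94.5 mm above the bench when down, over the knob's vertical axis at shaker x -10, y -92 mm. Site x runs along the bar and along the steel clamp arm below it (16 mm wide, 10 thick, top 25 mm below this point, tip 50 mm from the axis).
- knob_lift (a joint): Height of the clamp knob above its pushed-in position, 0 to 0.016 m; 0 is fully down. Starts at 0. Takes about 3 N to pull up; stays where it is left.
- knob_turn (a joint): Turn of the knob, rad, anticlockwise from above, 0 to 1.3 (stops). 0 (start): arm parked, 0.27 rad left of the shaker's +x. 1.3: arm points to the shaker's +y, 18 mm over the plate's right edge. Turns, nearly freely, only when pulled up over 7 mm; goes fully down only within 0.1 rad of either end, and over the plate only if that lies flat.
- jar1: Closed glass jar with a metal lid, 50 mm diameter (straight up to 50 mm, then a neck and a 47 mm wide lid), 70 mm tall, with a heavy steel foot 18 mm high, 0.18 to 0.35 kg, standing on the bench at the start; three or four of the five jars are present. Origin: middle of its underside; z up along the jar.
- jar2: Another such jar (absent in some starts).
- jar3: Another such jar (absent in some starts).
- jar4: Another such jar (absent in some starts).
- jar5: Another such jar (absent in some starts).
- plaster_jar: White open plastic tub, 104 mm wide, 88 mm tall; bystander. Origin: middle of its underside.
- spool: Wooden thread spool standing, 24 mm wide, 30 mm tall; bystander. Origin: middle of its underside.
- cutters_side: Side cutters with blue handles lying flat, 107 x 61 x 12 mm; bystander. Origin: middle of its underside.
Mind the look-alikes: they are no part of the job. What is shaped like the jar5 but red is not meant. Leave any purple look-alike of the jar2 alone.

How it is judged:
By the outcome, as a careful person would: the job done as asked, in the order asked, and still so for the second after the job is handed in, with the robot touching nothing.
Of jar1, jar2, jar3, jar4, jar5 only 3 to 4 are there at a start; the rules pass over those that are not, and their reading is None.
At some moment in a run one of jar1, jar2, jar3, jar4, jar5 may be knocked a few centimetres aside while the robot is not near it.
Once in a run the grip may slacken for a moment while it holds something.
It also fails if it takes over 200 s, if anything falls off the work surface, if the arm or the gripper's body presses on something with over 40 N, if the wrist force passes 120 N, or if a joint passes its speed limit or range.

## Working session

There is one attempt and no reset: what is moved stays moved. The work goes in short steps, Python scripts to look and compute and a tool call to move; the robot and the scene stay as the last step left them, time stands still between calls to the robot, and variables do not carry over. Pictures are saved under pics/ and viewed, and the job is handed in when it is done.

Besides the shell and the picture viewer there is one more tool, called after "Request:" in YAML: its name, and indented under it one key for each argument. jog_arm: Moves the arm, as the interface text tells. Its arguments: {"type":"object","properties":{"series":{"type":"array","items":{"type":"array","items":{"type":"number"}}},"grip_force":{"type":"number"}},"required":["series"]}

```bash
ls; mkdir -p pics; python3 - <<'E'
from rig import *
import cv2
o=get_obs(); print(o)
for n in ["side","top","wrist"]:
    c=camera(n); cv2.imwrite(f"pics/{n}0.png",c["img"][:,:,::-1]); print(n,c["camera_matrix"],c["rvec"],c["tvec"])
E
```

```text
pics
{'time': 0.0, 'q': array([-1.40251198e+00,  5.28471280e-01,  1.43388530e+00, -2.70793764e-06,
        1.18139850e+00, -1.78528281e-01]), 'joint_velocities': array([ 0.00048832,  0.00014919, -0.00067375, -0.00126123, -0.0007589 ,
       -0.00021117]), 'joint_torque': array([-1.80937710e-03, -4.40044141e+01, -1.76592010e+01,  6.31151162e-02,
        5.82949421e-02, -1.53820201e-04]), 'position': array([ 0.21232559, -0.5870575 ,  0.2215739 ]), 'tool_rot': array([-0.57822779,  0.40677002, -0.4056931 ,  0.57931328]), 'ft_force': array([0.38581822, 0.06510976, 0.19641889]), 'moment': array([-0.02130809,  0.07408896,  0.04263832]), 'grip_width': 0.08726876631232588}
side [[480.09054558   0.         324.60954007]
 [  0.         480.09054558 192.63175675]
 [  0.           0.           1.        ]] [ 1.91186228 -0.47982301  0.33887179] [-0.48195011  0.18846556  1.02594161]
top [[389.15969671   0.         319.90066421]
 [  0.         389.15969671 190.78366354]
 [  0.           0.           1.        ]] [ 2.11364605 -2.17583955  0.16926556] [0.02237232 0.58830775 1.04426005]
wrist [[309.70691629   0.         317.30585754]
 [  0.         309.70691629 199.24706512]
 [  0.           0.           1.        ]] [-2.35839194  1.65424875  0.25709599] [-0.6249642  -0.03713963  0.39243611]
```

View pics/side0.png

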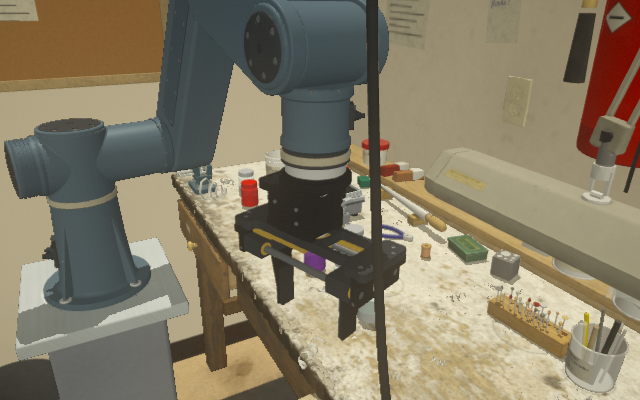

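View pics/top0.png

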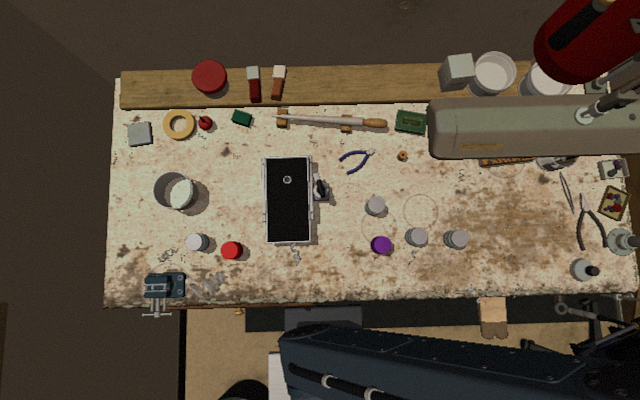

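View pics/wrist0.png

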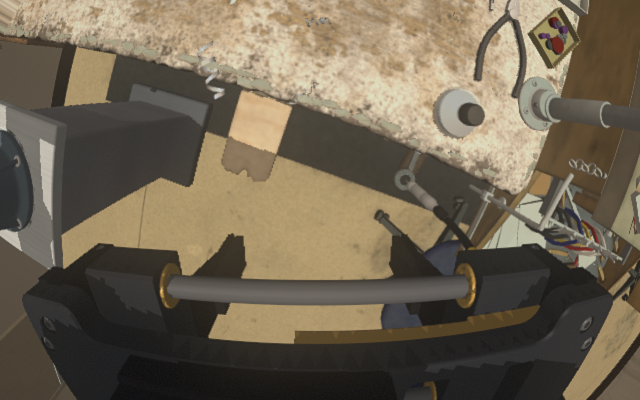

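The top view (up = +x, right = −y) shows the shaker with its plate at about (288,200) and the knob at (321,188).

Jar candidates:
- Grey lids at (197,242), (375,205), (416,237) and (456,239).
- Look-alikes: red (231,250), purple (381,245), and a dark-capped bottle (585,270).

I'll check these in a close crop.

```bash
cat > h.py <<'E'
from rig import *
import cv2, numpy as np
from scipy.spatial.transform import Rotation as R
def cam(n):
    c=camera(n); c["R"]=cv2.Rodrigues(np.array(c["rvec"],float))[0]; c["n"]=n; c["t"]=np.array(c["tvec"],float).ravel(); return c
def ray(c,u,v):
    K=c["camera_matrix"]; x=(u-K[0,2])/K[0,0]; y=(v-K[1,2])/K[1,1]
    if c["n"]=="wrist":
        r=np.hypot(x,y); d=np.array([np.sin(r)*x/max(r,1e-9),np.sin(r)*y/max(r,1e-9),np.cos(r)])
    else: d=np.array([x,y,1.])
    return -c["R"].T@c["t"], c["R"].T@d
def onplane(c,u,v,z):
    o,d=ray(c,u,v); s=(z-o[2])/d[2]; return o+s*d
def proj(c,P):
    p=c["R"]@np.asarray(P,float)+c["t"]; K=c["camera_matrix"]
    if c["n"]=="wrist":
        th=np.arctan2(np.hypot(p[0],p[1]),p[2]); k=th/np.hypot(p[0],p[1]); return np.array([K[0,0]*p[0]*k+K[0,2],K[1,1]*p[1]*k+K[1,2]])
    return np.array([K[0,0]*p[0]/p[2]+K[0,2],K[1,1]*p[1]/p[2]+K[1,2]])
def cloud(c):
    D=c["depth"]; K=c["camera_matrix"]; v,u=np.mgrid[:400,:640]
    P=np.stack([(u-K[0,2])/K[0,0]*D,(v-K[1,2])/K[1,1]*D,D],-1)
    W=(P-c["t"])@c["R"]; W[D==0]=np.nan; return W
def crop(c,name,u0,v0,u1,v1,k):
    im=c["img"][v0:v1,u0:u1,::-1]; cv2.imwrite("pics/"+name,cv2.resize(im,None,fx=k,fy=k,interpolation=cv2.INTER_CUBIC))
E
python3 - <<'E'
from h import *
c=cam("top"); np.savez("top0.npz",**{k:c[k] for k in ["img","depth"]})
crop(c,"t1.png",150,140,480,290,2.4)
crop(c,"t2.png",240,140,340,260,5)
W=cloud(c)
for u,v in [(197,242),(375,205),(416,237),(456,239),(231,250),(381,245),(585,270),(590,270),(182,192),(400,156),(355,160),(288,200),(288,240)]:
    print(u,v,W[v,u].round(3))
E
```

```text
197 242 [0.456 0.337 0.074]
375 205 [ 0.541 -0.143  0.072]
416 237 [ 0.452 -0.249  0.069]
456 239 [ 0.443 -0.355  0.071]
231 250 [0.432 0.247 0.073]
381 245 [ 0.433 -0.153  0.072]
585 270 [ 0.35  -0.711  0.042]
590 270 [ 0.351 -0.712  0.06 ]
182 192 [0.6   0.397 0.025]
400 156 [ 0.686 -0.229  0.027]
355 160 [ 0.685 -0.101 -0.001]
288 200 [0.564 0.094 0.058]
288 240 [0.454 0.096 0.057]
```

View pics/t1.png

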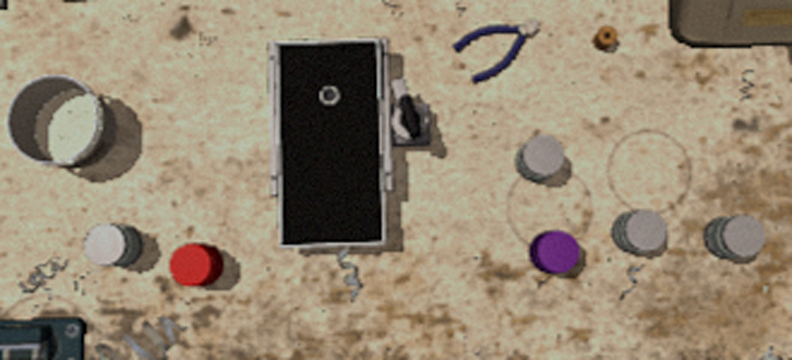

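View pics/t2.png

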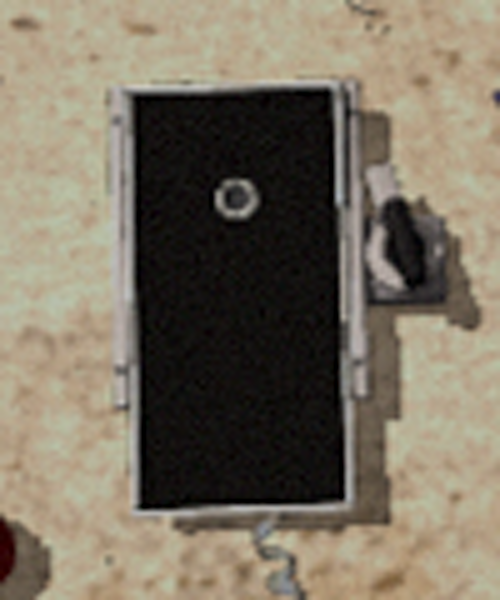

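Four grey-lidded jars stand on the bench. Red and purple are decoys and stay put. Next I'll get the tool axes and camera mount, and a first estimate of the shaker pose.

```bash
cat >> h.py <<'E'
def go(p,yaw=None,Rt=None,obs=None):
    """tool-frame shift (mm) and rotvec from measured pose to world p, tool x axis at yaw (tool y down)"""
    o=obs or get_obs(); R0=R.from_quat(o["tool_rot"])
    if Rt is None:
        x=np.array([np.cos(yaw),np.sin(yaw),0]); y=np.array([0,0,-1.]); Rt=R.from_matrix(np.stack([x,y,np.cross(x,y)],1))
    s=R0.inv().apply(np.asarray(p)-o["position"])*1000
    return s.round(1),(R0.inv()*Rt).as_rotvec().round(4)
def st():
    o=get_obs(); M=R.from_quat(o["tool_rot"]).as_matrix()
    print("t",round(o["time"],2),"p",o["position"].round(4),"yaw",round(float(np.arctan2(M[1,0],M[0,0])),4),"down",M[:,1].round(3),"F",o["ft_force"].round(2),"M",o["moment"].round(2),"w",round(o["grip_width"],4),"q",o["q"].round(2)); return o
E
python3 - <<'E'
from h import *
o=st(); M=R.from_quat(o["tool_rot"]).as_matrix(); print(M.round(3))
w=cam("wrist"); C=-w["R"].T@w["t"]; print("cam in tool",M.T@(C-o["position"])); print("cam axes in tool",(M.T@w["R"].T).round(3))
c=cam("top"); W=cloud(c)
f=lambda x,y:(240+x/5,140+y/5)
for n,(x,y),z in [("railL top",(113,90),.059),("railL bot",(120,408),.059),("railRtop out",(355,85),.059),("railRbot out",(366,395),.059),("hole",(236,198),.057)]:
    print(n,onplane(c,*f(x,y),z).round(4))
for u in range(260,330,3): print(u,W[205,u].round(3),W[225,u].round(3))
print(o["q"])
E
```

```text
t 0.2 p [ 0.2124 -0.5873  0.2219] yaw -1.224 down [-0.     0.001 -1.   ] F [-0.18  0.04  0.42] M [-0.02  0.02 -0.  ] w 0.0868 q [-1.4   0.53  1.43 -0.    1.18 -0.18]
[[ 0.34  -0.     0.94 ]
 [-0.94   0.001  0.34 ]
 [-0.001 -1.     0.   ]]
cam in tool [ 0.00087001 -0.16272918  0.08303679]
cam axes in tool [[ 1.     0.     0.   ]
 [-0.    -0.302  0.953]
 [ 0.    -0.953 -0.302]]
railL top [0.6838 0.1629 0.059 ]
railL bot [0.5059 0.1603 0.059 ]
railRtop out [0.6828 0.0275 0.059 ]
railRbot out [0.5091 0.026  0.059 ]
hole [0.6209 0.0953 0.057 ]
260 [ 0.559  0.18  -0.002] [0.501 0.18  0.001]
263 [0.552 0.163 0.058] [0.501 0.171 0.   ]
266 [0.55  0.153 0.068] [0.496 0.154 0.066]
269 [0.551 0.146 0.06 ] [0.496 0.147 0.06 ]
272 [0.551 0.138 0.061] [0.496 0.139 0.056]
275 [0.55  0.13  0.061] [0.496 0.13  0.058]
278 [0.55  0.121 0.062] [0.495 0.122 0.06 ]
281 [0.55  0.113 0.063] [0.495 0.114 0.06 ]
284 [0.55  0.105 0.059] [0.495 0.106 0.057]
287 [0.55  0.097 0.059] [0.495 0.098 0.059]
290 [0.549 0.088 0.063] [0.495 0.09  0.057]
293 [0.549 0.08  0.061] [0.494 0.081 0.06 ]
296 [0.549 0.072 0.06 ] [0.494 0.073 0.06 ]
299 [0.549 0.064 0.061] [0.494 0.065 0.056]
302 [0.549 0.056 0.058] [0.494 0.057 0.058]
305 [0.548 0.047 0.061] [0.494 0.049 0.056]
308 [0.548 0.039 0.06 ] [0.493 0.041 0.057]
311 [0.548 0.031 0.06 ] [ 0.497  0.033 -0.   ]
314 [0.554 0.023 0.001] [ 0.497  0.025 -0.002]
317 [0.554 0.015 0.004] [0.496 0.016 0.001]
320 [ 0.554  0.006 -0.001] [0.496 0.008 0.002]
323 [ 0.553 -0.003  0.004] [ 0.496 -0.001 -0.001]
326 [ 0.553 -0.011  0.002] [ 0.496 -0.01   0.   ]
329 [ 0.553 -0.02   0.002] [ 0.495 -0.018 -0.001]
[-1.40251870e+00  5.28141277e-01  1.43342296e+00 -2.28170962e-05
  1.18138365e+00 -1.78485309e-01]
```

```bash
python3 - <<'E'
from h import *
print(go((.42,-.30,.25),-1.5)); print(go((.45,.095,.25),-1.56))
E
```

```text
(array([-199.9,  -27.6,  293. ]), array([-0.    ,  0.276 , -0.0007]))
(array([-561.2,  -27.4,  455.4]), array([-0.    ,  0.336 , -0.0007]))
```

Request:
jog_arm:
  series:
    - [-100, -20, 146, 0, 0.14, 0, -1]
    - [-200, -28, 293, 0, 0.276, -0.0007, -1]
    - [-230, -28, 310, 0, 0.28, -0.0007, -1]
    - [-280, -28, 330, 0, 0.29, -0.0007, -0.3]
    - [-340, -28, 355, 0, 0.3, -0.0007, -0.3]
    - [-400, -28, 380, 0, 0.31, -0.0007, -0.3]
    - [-450, -28, 405, 0, 0.32, -0.0007, -0.3]
    - [-500, -28, 430, 0, 0.33, -0.0007, -0.3]
    - [-561, -28, 455, 0, 0.336, -0.0007, -0.3]
    - [-561, -28, 455, 0, 0.336, -0.0007, -0.3]
    - [-561, -28, 455, 0, 0.336, -0.0007, -0.3]
    - [-561, -28, 455, 0, 0.336, -0.0007, -0.3]
    - [-561, -28, 455, 0, 0.336, -0.0007, -0.3]
    - [-561, -28, 455, 0, 0.336, -0.0007, -0.3]

```text
time: 2.05
position: [0.4495, 0.0943, 0.2505]
tool_rot: [0.503, -0.497, 0.497, -0.503]
ft_force: [-0.2, -0.1, -0.2]
grip_width: 0.0566
```

```bash
python3 - <<'E'
from h import *
st(); c=cam("wrist"); cv2.imwrite("pics/w1.png",c["img"][:,:,::-1])
E
```

```text
t 2.05 p [0.4495 0.0943 0.2505] yaw -1.5592 down [-0.    -0.001 -1.   ] F [-0.22 -0.14 -0.21] M [ 0.   -0.02  0.09] w 0.0566 q [-0.04  0.27  1.8  -0.    1.08  1.52]
```

View pics/w1.png

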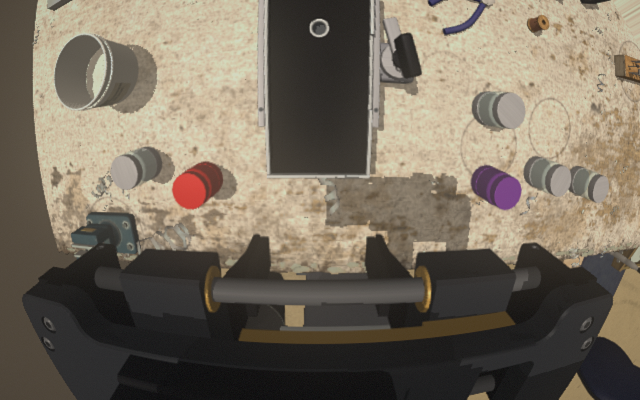

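The wrist view shows the plate's front edge at row ~177, the rail ends at (261,126) and (374,126), the hole at (318,28) and the knob bar at (405,55). I'll zoom in to measure them.

```bash
python3 - <<'E'
from h import *
c=cam("wrist"); crop(c,"w2.png",250,0,430,190,4)
for n,u,v,z in [("fl",267,177,.075),("fr",370,177,.075),("railL in",266,126,.059),("railR in",372,126,.059),("hole",318.5,28,.064),("knob",405,55,.1095)]: print(n,onplane(c,u,v,z).round(4))
E
```

```text
fl [0.4517 0.1494 0.075 ]
fr [0.4529 0.0328 0.075 ]
railL in [0.5082 0.1518 0.059 ]
railR in [0.5096 0.0303 0.059 ]
hole [0.6207 0.0929 0.064 ]
knob [0.5864 0.0077 0.1095]
```

View pics/w2.png

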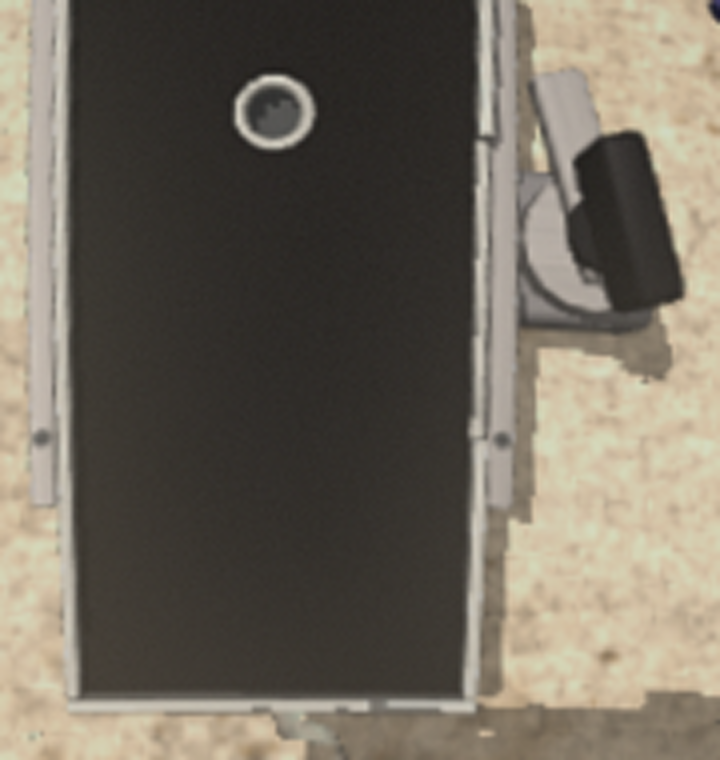

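```bash
python3 - <<'E'
from h import *
for x,z in [(.418,.25),(.418,.045),(.468,.045)]: print(go((x,.0930,z),-1.5588))
E
```

```text
(array([  0.1,   0.5, -31.6]), array([ 0.0001, -0.0028,  0.001 ]))
(array([-1.000e-01,  2.055e+02, -3.160e+01]), array([ 0.0001, -0.0028,  0.001 ]))
(array([  0.4, 205.5,  18.4]), array([ 0.0001, -0.0028,  0.001 ]))
```

Request:
jog_arm:
  series:
    - [0, 0, -32, 0, 0, 0, -0.3]
    - [0, 50, -32, 0, 0, 0, -0.3]
    - [0, 100, -32, 0, 0, 0, -0.3]
    - [0, 150, -32, 0, 0, 0, -0.3]
    - [0, 190, -32, 0, 0, 0, -0.3]
    - [0, 205, -32, 0, 0, 0, -0.3]
    - [0, 205, -32, 0, 0, 0, -0.3]
    - [0, 205, -24, 0, 0, 0, -0.3]
    - [0, 205, -16, 0, 0, 0, -0.3]
    - [0, 205, -10, 0, 0, 0, -0.3]
    - [0, 205, -6, 0, 0, 0, -0.3]
    - [0, 205, -3, 0, 0, 0, -0.3]
    - [0, 205, 0, 0, 0, 0, -0.3]
    - [0, 205, 3, 0, 0, 0, -0.3]
    - [0, 205, 6, 0, 0, 0, -0.3]
    - [0, 205, 9, 0, 0, 0, -0.3]
    - [0, 205, 12, 0, 0, 0, -0.3]

```text
time: 4.28
position: [0.4622, 0.0945, 0.0455]
tool_rot: [0.503, -0.497, 0.498, -0.503]
ft_force: [-3.2, 0.4, 1.9]
grip_width: 0.0561
```

```bash
python3 - <<'E'
from h import *
st(); c=cam("wrist"); cv2.imwrite("pics/w3.png",c["img"][:,:,::-1])
E
```

```text
t 4.28 p [0.4622 0.0945 0.0455] yaw -1.56 down [ 0.001 -0.001 -1.   ] F [-3.2   0.39  1.95] M [0.01 0.57 0.01] w 0.0561 q [-0.04  0.64  1.95 -0.    0.55  1.53]
```

View pics/w3.png

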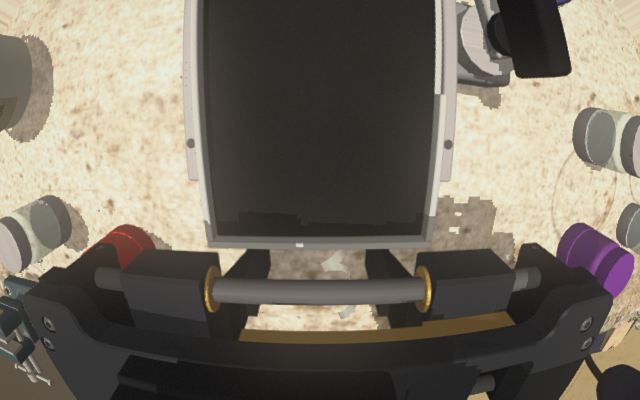

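The fingers bear on the plate's front edge with about 3 N. I'll push on slowly.

Request:
jog_arm:
  series:
    - [0, 0, 2, 0, 0, 0, -0.3]
    - [0, 0, 4, 0, 0, 0, -0.3]
    - [0, 0, 6, 0, 0, 0, -0.3]
    - [0, 0, 7, 0, 0, 0, -0.3]
    - [0, 0, 8, 0, 0, 0, -0.3]

```text
time: 4.95
position: [0.4693, 0.0945, 0.0455]
tool_rot: [0.503, -0.497, 0.497, -0.502]
ft_force: [-2.4, -0.4, 2.7]
grip_width: 0.0566
```

```bash
python3 - <<'E'
from h import *
st()
E
```

```text
t 4.95 p [0.4693 0.0945 0.0455] yaw -1.56 down [-0.001 -0.001 -1.   ] F [-2.4  -0.4   2.74] M [-0.14  0.58 -0.07] w 0.0566 q [-0.03  0.65  1.93 -0.    0.56  1.53]
```

Request:
jog_arm:
  series:
    - [0, 0, 1.5, 0, 0, 0, -0.3]
    - [0, 0, 3, 0, 0, 0, -0.3]
    - [0, 0, 4, 0, 0, 0, -0.3]
    - [0, 0, 4, 0, 0, 0, -0.3]

```text
time: 5.45
position: [0.4712, 0.0947, 0.0453]
tool_rot: [0.504, -0.498, 0.496, -0.501]
ft_force: [-6.8, -1.4, 4.1]
grip_width: 0.0564
```

```bash
python3 - <<'E'
from h import *
st(); c=cam("top"); W=cloud(c)
for v in range(162,238,8): print(v,np.nanmedian(W[v:v+3,275:285].reshape(-1,3),0).round(4),np.nanmedian(W[v:v+3,293:305].reshape(-1,3),0).round(4))
crop(c,"t3.png",240,140,340,260,5)
E
```

```text
t 5.45 p [0.4712 0.0947 0.0453] yaw -1.5596 down [-0.005 -0.001 -1.   ] F [-6.85 -1.42  4.08] M [-0.14  1.11 -0.03] w 0.0564 q [-0.03  0.65  1.93 -0.    0.57  1.53]
162 [0.6681 0.1155 0.059 ] [0.6667 0.0629 0.0588]
170 [0.6455 0.1149 0.0586] [0.6436 0.0619 0.0588]
178 [0.6229 0.1166 0.0585] [0.6216 0.0638 0.0586]
186 [0.6003 0.1166 0.0586] [0.5988 0.0642 0.0596]
194 [0.5781 0.1171 0.0588] [0.5765 0.0647 0.0589]
202 [0.5558 0.1175 0.0591] [0.5543 0.0652 0.0589]
210 [0.501  0.0868 0.3756] [0.4993 0.0498 0.3811]
218 [0.4847 0.0858 0.3867] [0.4821 0.0489 0.4065]
226 [0.4695 0.0858 0.3881] [0.466  0.0479 0.4318]
234 [0.4548 0.0865 0.3847] [0.4511 0.0473 0.4536]
```

View pics/t3.png

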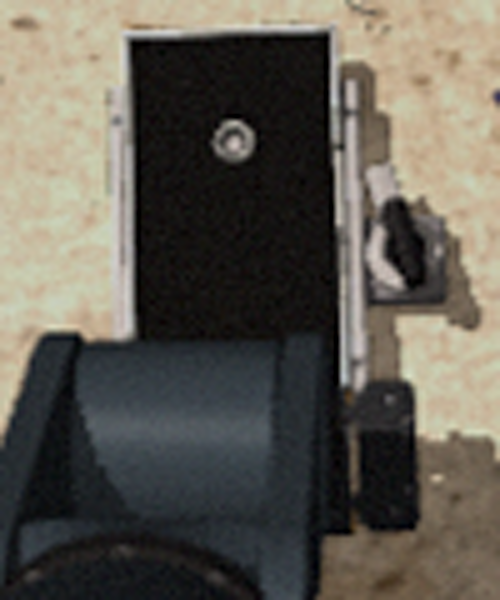

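The plate has dropped: depth is a uniform 59 mm, the dowel shows in the hole, and the force jumped at the stop. I'll back off, rise, and look at the knob from above.

Request:
jog_arm:
  series:
    - [0, 0, -10, 0, 0, 0, -0.3]
    - [0, 0, -25, 0, 0, 0, -0.3]
    - [0, -40, -30, 0, 0, 0, -0.3]
    - [0, -100, -30, 0, 0, 0, -0.3]
    - [0, -160, -20, 0, 0, 0, -0.3]
    - [20, -180, 20, 0, 0, 0, -0.3]
    - [60, -180, 50, 0, 0, 0, -0.3]
    - [85, -180, 50, 0, 0, 0, -0.3]
    - [85, -180, 50, 0, 0, 0, -0.3]
    - [85, -180, 50, 0, 0, 0, -0.3]
    - [85, -180, 50, 0, 0, 0, -0.3]

```text
time: 6.88
position: [0.5241, 0.0113, 0.2255]
tool_rot: [0.503, -0.497, 0.497, -0.503]
ft_force: [0.5, 0.3, 1.1]
grip_width: 0.0565
```

```bash
python3 - <<'E'
from h import *
st(); c=cam("wrist"); crop(c,"w4.png",130,0,400,200,2.9)
c=cam("top"); W=cloud(c)
for v in range(162,232,8): print(v,np.nanmedian(W[v:v+3,275:285].reshape(-1,3),0).round(4))
print(onplane(c,286.8,168,.057))
E
```

```text
t 6.88 p [0.5241 0.0113 0.2255] yaw -1.5588 down [-0. -0. -1.] F [0.53 0.34 1.05] M [ 0.03 -0.02 -0.03] w 0.0565 q [-0.19  0.39  1.68 -0.    1.07  1.37]
162 [0.6644 0.1144 0.0642]
170 [0.5394 0.0664 0.5732]
178 [0.5256 0.0658 0.5814]
186 [0.5125 0.0648 0.5879]
194 [0.5004 0.065  0.5942]
202 [0.4887 0.0644 0.6003]
210 [0.4785 0.0641 0.6051]
218 [0.4677 0.0654 0.5964]
226 [0.4577 0.0673 0.5786]
[0.65378884 0.09586062 0.057     ]
```

View pics/w4.png

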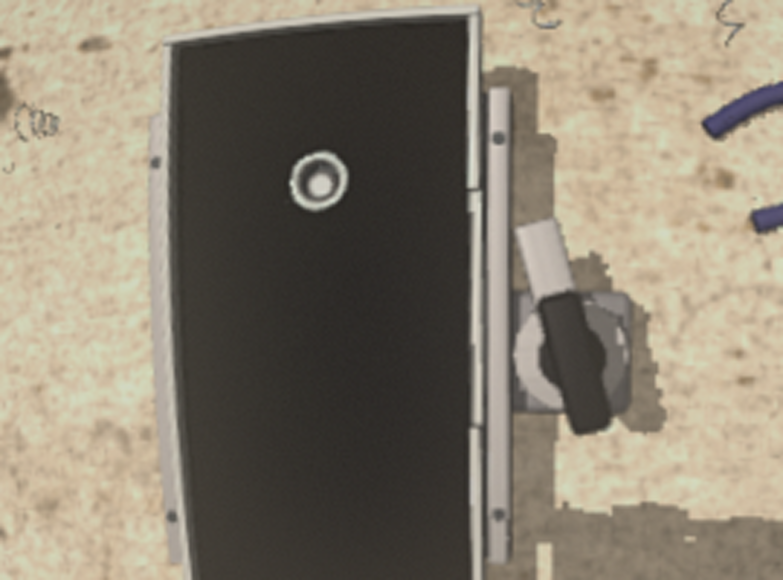

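```bash
python3 - <<'E'
from h import *
c=cam("wrist"); f=lambda x,y:(130+x/2.9,y/2.9)
for n,x,y,z in [("bar",575,363,.1095),("bart",560,297,.1095),("barb",592,430,.1095),("dowel",319,184,.057),("railf",498,562,.059),("railb",500,88,.059)]: print(n,onplane(c,*f(x,y),z).round(4))
E
```

```text
bar [0.5891 0.001  0.1095]
bart [0.6095 0.006  0.1095]
barb [ 0.5681 -0.0047  0.1095]
dowel [0.6537 0.094  0.057 ]
railf [0.5096 0.0271 0.059 ]
railb [0.6879 0.0276 0.059 ]
```

```bash
python3 - <<'E'
from h import *
print(go((.589,.0013,.2255),-1.30));print(go((.589,.0013,.079),-1.30))
E
```

```text
(array([10.5,  0.2, 64.4]), array([-1.000e-04, -2.588e-01,  6.000e-04]))
(array([ 10.5, 146.7,  64.4]), array([-1.000e-04, -2.588e-01,  6.000e-04]))
```

Request:
jog_arm:
  series:
    - [5, 0, 35, 0, -0.13, 0, -0.3]
    - [10.5, 0, 64.4, 0, -0.259, 0, -0.3]
    - [10.5, 30, 64.4, 0, -0.259, 0, -0.3]
    - [10.5, 80, 64.4, 0, -0.259, 0, -0.3]
    - [10.5, 120, 64.4, 0, -0.259, 0, -0.3]
    - [10.5, 140, 64.4, 0, -0.259, 0, -0.3]
    - [10.5, 146.5, 64.4, 0, -0.259, 0, -0.3]
    - [10.5, 146.5, 64.4, 0, -0.259, 0, -0.3]

```text
time: 8.02
position: [0.5894, 0.0006, 0.0793]
tool_rot: [0.563, -0.428, 0.428, -0.563]
ft_force: [0.4, 0.7, -0.1]
grip_width: 0.0571
```

Request:
jog_arm:
  series:
    - [0, 0, 0, 0, 0, 0, 0.3]
    - [0, 0, 0, 0, 0, 0, 0.6]
    - [0, 0, 0, 0, 0, 0, 1]
    - [0, 0, 0, 0, 0, 0, 1]
    - [0, 0, 0, 0, 0, 0, 1]
    - [0, 0, 0, 0, 0, 0, 1]
  grip_force: 25

```text
time: 8.78
position: [0.5886, 0.0021, 0.0793]
tool_rot: [-0.562, 0.429, -0.428, 0.563]
ft_force: [-1.1, 4.6, 1.9]
grip_width: 0.0137
```

```bash
python3 - <<'E'
from h import *
st()
E
```

```text
t 8.78 p [0.5886 0.0021 0.0793] yaw -1.3018 down [-0.001  0.002 -1.   ] F [-1.11  4.58  1.93] M [0.93 0.1  0.05] w 0.0137 q [-0.19  0.67  1.64  0.    0.83  1.11]
```

Gripped, with width 13.7 mm against a 14 mm bar. Lift it 13 mm.

Request:
jog_arm:
  series:
    - [-1, -4, 0, 0, 0, 0, 1]
    - [-1.5, -8, 0, 0, 0, 0, 1]
    - [-1.5, -11, 0, 0, 0, 0, 1]
    - [-1.5, -13, 0, 0, 0, 0, 1]
    - [-1.5, -13, 0, 0, 0, 0, 1]

```text
time: 9.4
position: [0.5886, 0.0022, 0.0924]
tool_rot: [0.563, -0.428, 0.428, -0.563]
ft_force: [-0.5, 4.2, -0.7]
grip_width: 0.0135
```

```bash
python3 - <<'E'
from h import *
st()
c=cam("wrist"); crop(c,"w5.png",150,100,500,300,2.2)
E
```

```text
t 9.4 p [0.5886 0.0022 0.0924] yaw -1.3012 down [-0. -0. -1.] F [-0.48  4.21 -0.69] M [ 0.81 -0.01  0.03] w 0.0135 q [-0.19  0.65  1.63 -0.    0.85  1.12]
```

View pics/w5.png

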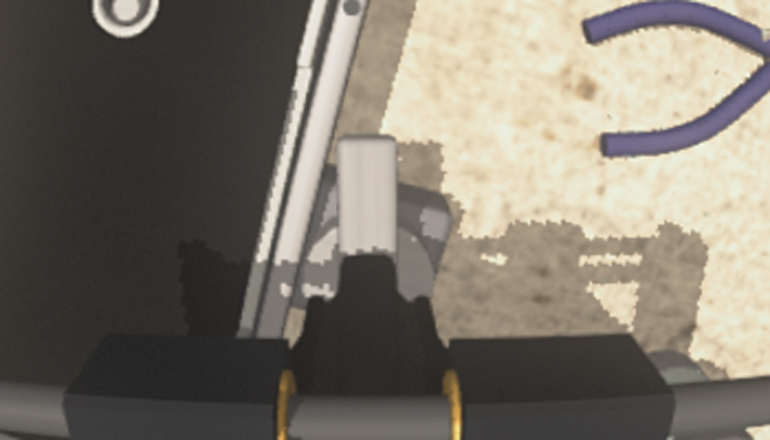

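Request:
jog_arm:
  series:
    - [-1, 0, 0, 0, -0.12, 0, 1]
    - [-1, 0, 0, 0, -0.24, 0, 1]
    - [-1, 0, 0, 0, -0.36, 0, 1]
    - [-1, 0, 0, 0, -0.48, 0, 1]
    - [-1, 0, 0, 0, -0.6, 0, 1]
    - [-1, 0, 0, 0, -0.6, 0, 1]

```text
time: 10.2
position: [0.5887, 0.0021, 0.0924]
tool_rot: [0.664, -0.243, 0.244, -0.663]
ft_force: [-0.2, 1.8, -0.6]
grip_width: 0.0137
```

```bash
python3 - <<'E'
from h import *
st()
c=cam("wrist"); crop(c,"w6.png",150,100,500,300,2.2)
E
```

```text
t 10.2 p [0.5887 0.0021 0.0924] yaw -0.7023 down [ 0.001 -0.002 -1.   ] F [-0.15  1.77 -0.57] M [ 0.24 -0.03  0.03] w 0.0137 q [-0.19  0.65  1.63 -0.    0.85  0.52]
```

View pics/w6.png

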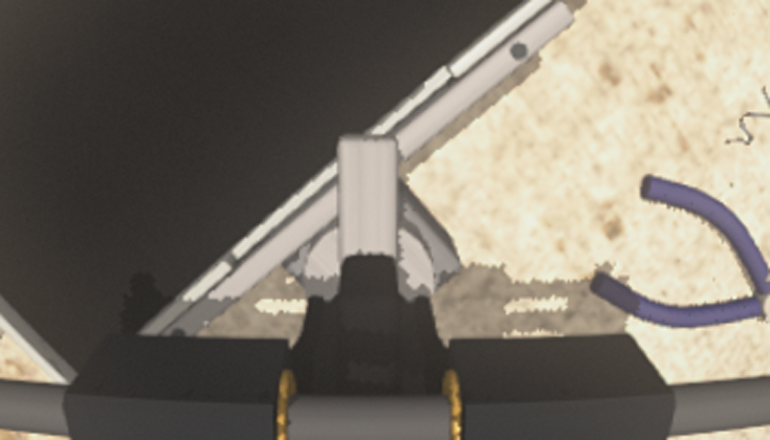

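The arm is turning with the tool. I'll complete the turn.

Request:
jog_arm:
  series:
    - [0, 0, 0, 0, -0.12, 0, 1]
    - [0, 0, 0, 0, -0.24, 0, 1]
    - [0, 0, 0, 0, -0.36, 0, 1]
    - [0, 0, 0, 0, -0.48, 0, 1]
    - [0, 0, 0, 0, -0.6, 0, 1]
    - [0, 0, 0, 0, -0.68, 0, 1]
    - [0, 0, 0, 0, -0.71, 0, 1]
    - [0, 0, 0, 0, -0.71, 0, 1]

```text
time: 11.25
position: [0.5889, 0.0021, 0.0924]
tool_rot: [0.708, 0.003, -0.002, -0.706]
ft_force: [-0.1, -0.7, 1.1]
grip_width: 0.0139
```

```bash
python3 - <<'E'
from h import *
st()
E
```

```text
t 11.25 p [0.5889 0.0021 0.0924] yaw 0.0078 down [ 0.001 -0.002 -1.   ] F [-0.06 -0.72  1.13] M [-0.11 -0.15 -0.05] w 0.0139 q [-0.19  0.65  1.63 -0.    0.85 -0.19]
```

Now push it down. The gripped height when down was 0.0793; I'll go slightly past that.

Request:
jog_arm:
  series:
    - [0, 4, 0, 0, 0, 0, 1]
    - [0, 8, 0, 0, 0, 0, 1]
    - [0, 11, 0, 0, 0, 0, 1]
    - [0, 13, 0, 0, 0, 0, 1]
    - [0, 14, 0, 0, 0, 0, 1]
    - [0, 14, 0, 0, 0, 0, 1]

```text
time: 12.0
position: [0.5889, 0.0023, 0.0792]
tool_rot: [0.708, 0.004, -0.003, -0.707]
ft_force: [-1.4, -3.2, 7.7]
grip_width: 0.0135
```

```bash
python3 - <<'E'
from h import *
st()
E
```

```text
t 12.0 p [0.5889 0.0023 0.0792] yaw 0.0093 down [ 0.001 -0.002 -1.   ] F [-1.37 -3.17  7.66] M [-0.63  0.07 -0.09] w 0.0135 q [-0.18  0.67  1.64 -0.    0.83 -0.19]
```

Request:
jog_arm:
  series:
    - [0, 1.5, 0, 0, 0, 0, 1]
    - [0, 3, 0, 0, 0, 0, 1]
    - [0, 3, 0, 0, 0, 0, 1]

```text
time: 12.38
position: [0.589, 0.0022, 0.079]
tool_rot: [0.708, 0.004, -0.003, -0.706]
ft_force: [-4.8, -2.1, 24.4]
grip_width: 0.0138
```

```bash
python3 - <<'E'
from h import *
st()
E
```

```text
t 12.38 p [0.589  0.0022 0.079 ] yaw 0.0095 down [ 0.002 -0.002 -1.   ] F [-4.82 -2.14 24.38] M [-0.51  0.93 -0.07] w 0.0138 q [-0.18  0.67  1.64 -0.    0.82 -0.19]
```

It has bottomed out: 24 N with no further travel. I'll relax the push, open and rise.

Request:
jog_arm:
  series:
    - [0, -2.5, 0, 0, 0, 0, 1]
    - [0, -2.5, 0, 0, 0, 0, 0.3]
    - [0, -2.5, 0, 0, 0, 0, -0.2]
    - [0, -2.5, 0, 0, 0, 0, -0.3]
    - [0, -2.5, 0, 0, 0, 0, -0.3]
    - [0, -40, 0, 0, 0, 0, -0.3]
    - [0, -100, 0, 0, 0, 0, -0.3]
    - [0, -150, 0, 0, 0, 0, -0.3]
    - [0, -170, 0, 0, 0, 0, -0.6]
    - [-60, -170, 0, 0, 0, 0, -0.8]
    - [-110, -170, 50, 0, 0, 0, -0.8]
    - [-110, -170, 50, 0, 0, 0, -0.8]
    - [-110, -170, 50, 0, 0, 0, -0.8]

```text
time: 14.0
position: [0.4784, 0.0522, 0.2454]
tool_rot: [0.707, 0.004, -0.003, -0.707]
ft_force: [-0.1, -0.2, -0.0]
grip_width: 0.0782
```

```bash
python3 - <<'E'
from h import *
st()
c=cam("wrist"); cv2.imwrite("pics/w7.png",c["img"][:,:,::-1])
c=cam("top"); crop(c,"t7.png",150,140,480,290,2.4)
E
```

```text
t 14.0 p [0.4784 0.0522 0.2454] yaw 0.0103 down [ 0.002 -0.001 -1.   ] F [-0.07 -0.2  -0.02] M [-0.02 -0.14 -0.04] w 0.0782 q [-0.12  0.3   1.76 -0.    1.08 -0.13]
```

View pics/w7.png

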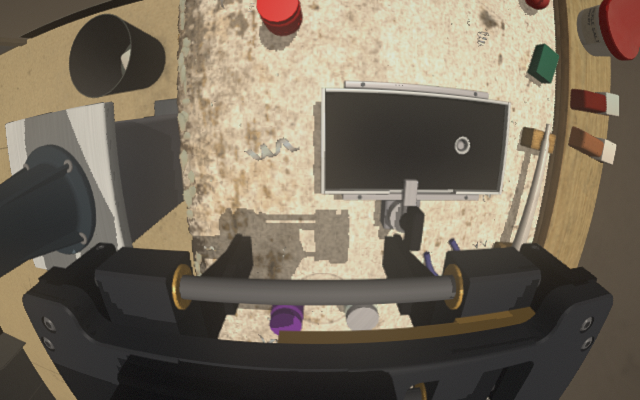

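View pics/t7.png

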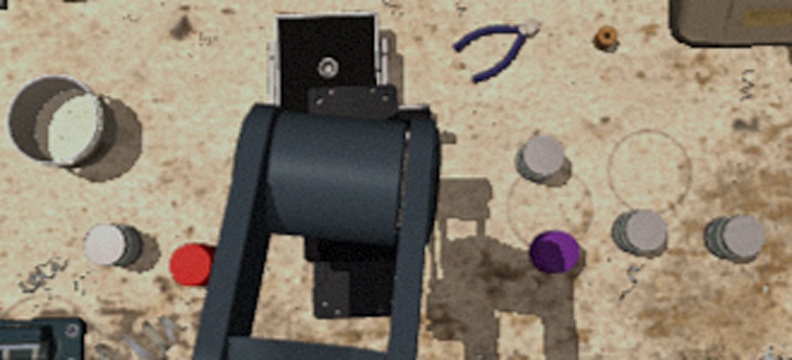

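The clamp arm now lies straight across the plate's right edge and the knob is down. The plate is locked. Next I'll measure the four lids.

```bash
cat >> h.py <<'E'
def lids(c,W=None):
    W=cloud(c) if W is None else W
    m=((W[...,2]>.060)&(W[...,2]<.080)&(W[...,0]<.75)).astype(np.uint8)
    m=cv2.morphologyEx(m,cv2.MORPH_OPEN,np.ones((3,3),np.uint8))
    n,l,s,ce=cv2.connectedComponentsWithStats(m)
    out=[]
    for i in range(1,n):
        if 120<s[i,4]<700:
            (u,v),r=cv2.minEnclosingCircle(cv2.findContours((l==i).astype(np.uint8),0,2)[0][0])
            hsv=cv2.cvtColor(c["img"],cv2.COLOR_RGB2HSV)[int(ce[i][1]),int(ce[i][0])]
            p=onplane(c,*ce[i],.070); q=onplane(c,u,v,.070); out.append((ce[i].round(1),s[i,4],round(r,1),p.round(4),q.round(4),hsv))
    return out
E
python3 - <<'E'
from h import *
c=cam("top")
for x in lids(c): print(*x)
E
```

```text
[ 76.7 222.9] 591 69.8 [0.5161 0.6627 0.07  ] [0.5173 0.6633 0.07  ] [ 9 79 61]
[375.7 204.1] 235 8.6 [ 0.5438 -0.1452  0.07  ] [ 0.5436 -0.145   0.07  ] [ 13  25 162]
[418.2 235.3] 246 8.9 [ 0.4563 -0.2552  0.07  ] [ 0.4566 -0.2553  0.07  ] [  5  21 157]
[458.6 237.9] 245 9.0 [ 0.446  -0.3632  0.07  ] [ 0.4459 -0.3629  0.07  ] [ 12  25 151]
[193.3 241.3] 252 9.2 [0.458  0.3482 0.07  ] [0.4587 0.349  0.07  ] [ 34   9 197]
[381.7 244.1] 240 8.8 [ 0.4356 -0.1558  0.07  ] [ 0.4354 -0.1556  0.07  ] [142 178  63]
[228.6 249.8] 249 9.0 [0.4327 0.2536 0.07  ] [0.433  0.2534 0.07  ] [  2 197 193]
[ 69.1 341.4] 397 45.7 [0.2113 0.6624 0.07  ] [0.216 0.663 0.07 ] [16 86 62]
```

```bash
python3 - <<'E'
from h import *
print(go((.47,-.145,.22),-1.5588)); print(go((.5437,-.145,.22),-1.5588))
E
```

```text
(array([ -11.4,   25.4, -196.1]), array([-5.0000e-04,  1.5672e+00,  2.2000e-03]))
(array([  62.3,   25.5, -196.7]), array([-5.0000e-04,  1.5672e+00,  2.2000e-03]))
```

Request:
jog_arm:
  series:
    - [0, 0, -30, 0, 0.18, 0, -0.7]
    - [0, 0, -60, 0, 0.36, 0, -0.7]
    - [0, 0, -90, 0, 0.54, 0, -0.7]
    - [0, 0, -120, 0, 0.72, 0, -0.7]
    - [0, 0, -150, 0, 0.9, 0, -0.7]
    - [-10, 10, -180, 0, 1.08, 0, -0.7]
    - [-11, 20, -196, 0, 1.26, 0, -0.7]
    - [-11, 25, -196, 0, 1.44, 0, -0.7]
    - [-11, 25, -196, 0, 1.567, 0.002, -0.7]
    - [-11, 25, -196, 0, 1.567, 0.002, -0.7]
    - [-11, 25, -196, 0, 1.567, 0.002, -0.7]

```text
time: 15.52
position: [0.4692, -0.1448, 0.2201]
tool_rot: [0.504, -0.497, 0.496, -0.503]
ft_force: [-0.1, 0.0, 0.0]
grip_width: 0.0742
```

```bash
python3 - <<'E'
from h import *
st()
c=cam("wrist"); cv2.imwrite("pics/w8.png",c["img"][:,:,::-1])
print(proj(c,(.5437,-.145,.07)))
E
```

```text
t 15.53 p [ 0.4692 -0.1448  0.2201] yaw -1.5566 down [-0.001  0.    -1.   ] F [-0.07  0.03  0.05] M [ 0.03 -0.01  0.04] w 0.0742 q [-0.53  0.35  1.76 -0.    1.03  1.03]
[317.55846693 112.97314639]
```

View pics/w8.png

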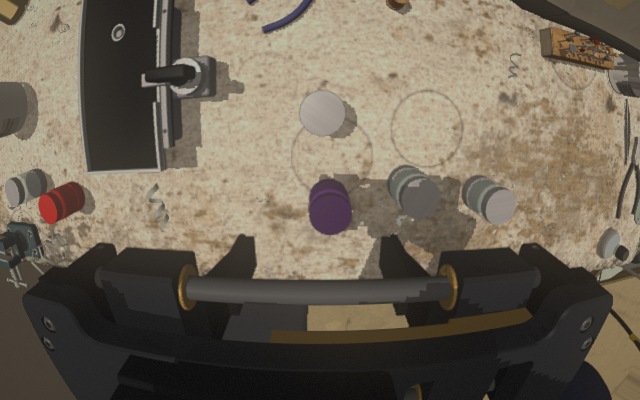

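```bash
python3 - <<'E'
from h import *
c=cam("wrist"); D=c["depth"]; print((D>0).mean(), D[113,322])
g=cv2.cvtColor(c["img"],cv2.COLOR_RGB2GRAY)
def wp(c,u,v):
    o,d=ray(c,u,v); d=d/ (c["R"]@d)[2]; return o+d*c["depth"][int(v),int(u)]
for u,v in [(322,113),(413,192),(490,200),(330,210)]: print((u,v),wp(c,u,v).round(4),onplane(c,u,v,.07).round(4))
crop(c,"w8b.png",270,70,530,240,3)
E
```

```text
0.99601953125 0.3011026
(322, 113) [ 0.5436 -0.1492  0.0698] [ 0.5436 -0.1492  0.07  ]
(413, 192) [ 0.4633 -0.2494  0.0709] [ 0.4631 -0.2497  0.07  ]
(490, 200) [ 0.4555 -0.3503  0.0706] [ 0.4553 -0.3507  0.07  ]
(330, 210) [ 0.4417 -0.1596  0.0707] [ 0.4414 -0.1596  0.07  ]
```

View pics/w8b.png

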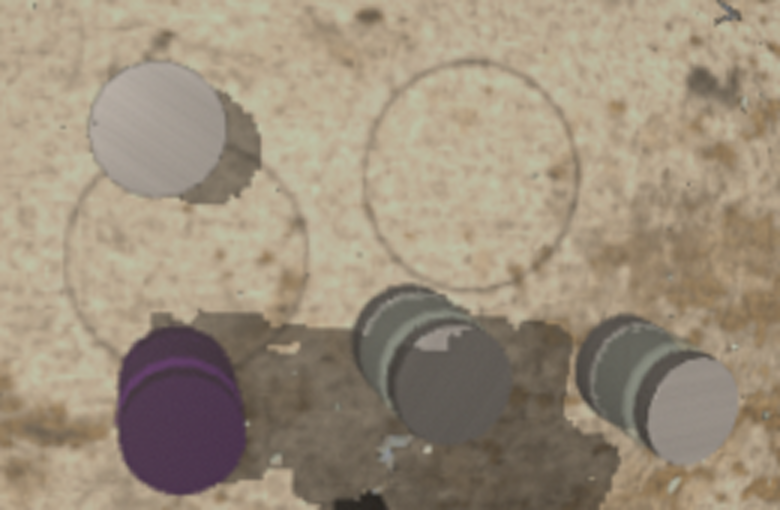

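J1's lid is at wrist pixel (322,113), which gives (0.5436, −0.149). The top view said −0.145, and there is 12 mm of finger clearance either side. I'll go down at −0.148.

```bash
python3 - <<'E'
from h import *
print(go((.5437,-.148,.22),-1.5588)); print(go((.5437,-.148,.017),-1.5588))
c=cam("wrist"); print(onplane(c,420,197.3,.07),onplane(c,500.7,207.3,.07))
E
```

```text
(array([ 4.6,  0.1, 74.6]), array([ 0.001 ,  0.0019, -0.0005]))
(array([  4.7, 203.1,  74.8]), array([ 0.001 ,  0.0019, -0.0005]))
[ 0.45706187 -0.25841903  0.07      ] [ 0.44612015 -0.3687324   0.07      ]
```

Request:
jog_arm:
  series:
    - [3, 0, 40, 0, 0, 0, -0.7]
    - [4.6, 10, 74.7, 0, 0, 0, -0.7]
    - [4.6, 60, 74.7, 0, 0, 0, -0.7]
    - [4.6, 110, 74.7, 0, 0, 0, -0.7]
    - [4.6, 160, 74.7, 0, 0, 0, -0.7]
    - [4.6, 190, 74.7, 0, 0, 0, -0.7]
    - [4.6, 203, 74.7, 0, 0, 0, -0.7]
    - [4.6, 203, 74.7, 0, 0, 0, -0.7]
    - [4.6, 203, 74.7, 0, 0, 0, 0]
    - [4.6, 203, 74.7, 0, 0, 0, 0.5]
    - [4.6, 203, 74.7, 0, 0, 0, 1]
    - [4.6, 203, 74.7, 0, 0, 0, 1]
    - [4.6, 203, 74.7, 0, 0, 0, 1]
    - [4.6, 203, 74.7, 0, 0, 0, 1]
  grip_force: 35

```text
time: 17.42
position: [0.5438, -0.1481, 0.018]
tool_rot: [0.503, -0.497, 0.497, -0.503]
ft_force: [-0.9, -0.7, 6.3]
grip_width: 0.0487
```

```bash
python3 - <<'E'
from h import *
st()
E
```

```text
t 17.43 p [ 0.5438 -0.1481  0.018 ] yaw -1.5579 down [ 0. -0. -1.] F [-0.92 -0.69  6.29] M [-0.08  0.16  0.1 ] w 0.0487 q [-0.46  0.75  1.73 -0.    0.66  1.09]
```

```bash
python3 - <<'E'
from h import *
for p in [(.544,-.148,.115),(.684,-.11,.115),(.684,.0787,.115),(.684,.0787,.078)]: print(go(p,-1.5628))
E
```

```text
(array([ -0.1, -97. ,   0.2]), array([-0.0002,  0.0049,  0.0003]))
(array([-36.3, -96.9, 140.7]), array([-0.0002,  0.0049,  0.0003]))
(array([-225. ,  -97. ,  143.1]), array([-0.0002,  0.0049,  0.0003]))
(array([-225. ,  -60. ,  143.1]), array([-0.0002,  0.0049,  0.0003]))
```

Request:
jog_arm:
  series:
    - [0, -20, 0, 0, 0, 0, 1]
    - [0, -50, 0, 0, 0, 0, 1]
    - [0, -80, 0, 0, 0, 0, 1]
    - [-5, -97, 20, 0, 0, 0, 1]
    - [-15, -97, 60, 0, 0, 0, 1]
    - [-25, -97, 100, 0, 0, 0, 1]
    - [-36, -97, 130, 0, 0, 0, 1]
    - [-60, -97, 143, 0, 0, 0, 1]
    - [-100, -97, 143, 0, 0, 0, 1]
    - [-140, -97, 143, 0, 0, 0, 1]
    - [-180, -97, 143, 0, 0, 0, 1]
    - [-210, -97, 143, 0, 0.005, 0, 1]
    - [-225, -97, 143, 0, 0.005, 0, 1]
    - [-225, -97, 143, 0, 0.005, 0, 1]
    - [-225, -97, 143, 0, 0.005, 0, 1]

```text
time: 19.3
position: [0.6835, 0.0777, 0.1138]
tool_rot: [0.502, -0.499, 0.498, -0.501]
ft_force: [-0.1, -0.4, -3.1]
grip_width: 0.0486
```

```bash
python3 - <<'E'
from h import *
st()
c=cam("wrist"); cv2.imwrite("pics/w9.png",c["img"][:,:,::-1])
c=cam("side"); cv2.imwrite("pics/s9.png",c["img"][:,:,::-1])
E
```

```text
t 19.3 p [0.6835 0.0777 0.1138] yaw -1.5639 down [-0.002 -0.    -1.   ] F [-0.07 -0.44 -3.09] M [-0.04  0.02 -0.02] w 0.0486 q [-0.05  0.73  1.35 -0.    1.06  1.52]
```

View pics/w9.png

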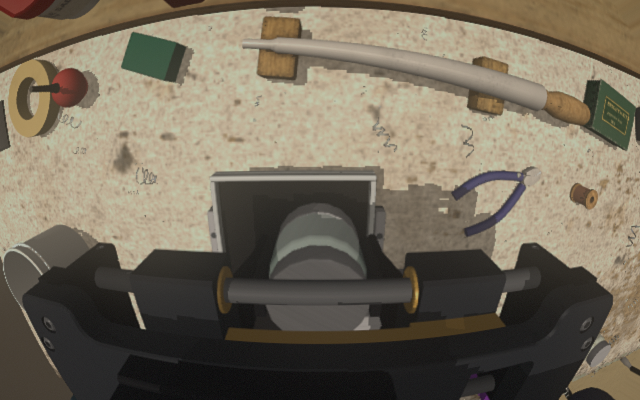

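View pics/s9.png

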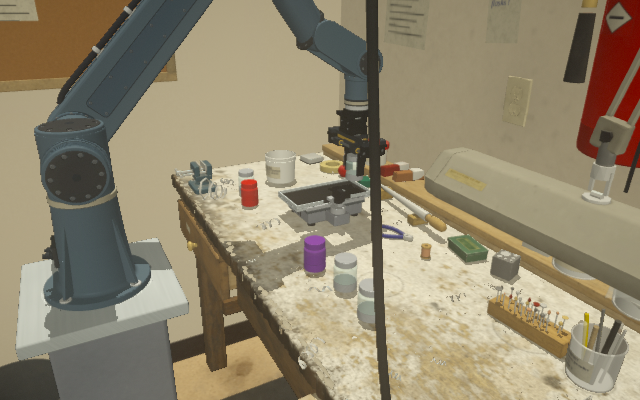

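The jar is held upright over the far right of the plate, with its rim inside the lip. Lower it.

Request:
jog_arm:
  series:
    - [0, 12, 0, 0, 0, 0, 1]
    - [0, 24, 0, 0, 0, 0, 1]
    - [0, 31, 0, 0, 0, 0, 1]
    - [0, 34, 0, 0, 0, 0, 1]
    - [0, 36, 0, 0, 0, 0, 1]
    - [0, 37, 0, 0, 0, 0, 1]
    - [0, 37, 0, 0, 0, 0, 1]

```text
time: 20.27
position: [0.6837, 0.0791, 0.0774]
tool_rot: [0.502, -0.498, 0.498, -0.502]
ft_force: [-0.4, 0.1, -3.1]
grip_width: 0.0484
```

```bash
python3 - <<'E'
from h import *
st()
E
```

```text
t 20.27 p [0.6837 0.0791 0.0774] yaw -1.5629 down [-0.001  0.001 -1.   ] F [-0.41  0.08 -3.14] M [0.04 0.   0.07] w 0.0484 q [-0.05  0.78  1.37  0.    0.99  1.52]
```

Request:
jog_arm:
  series:
    - [0, 0.7, 0, 0, 0, 0, 1]
    - [0, 1.4, 0, 0, 0, 0, 1]
    - [0, 1.4, 0, 0, 0, 0, 1]

```text
time: 20.65
position: [0.6838, 0.0791, 0.077]
tool_rot: [-0.502, 0.498, -0.498, 0.502]
ft_force: [-2.7, 0.6, 5.4]
grip_width: 0.0491
```

```bash
python3 - <<'E'
from h import *
st()
E
```

```text
t 20.65 p [0.6838 0.0791 0.077 ] yaw -1.5629 down [-0.  0. -1.] F [-2.71  0.63  5.42] M [-0.01  0.4   0.01] w 0.0491 q [-0.05  0.78  1.37  0.    0.99  1.52]
```

Contact at 0.077, as predicted. Release and rise.

Request:
jog_arm:
  series:
    - [0, 0, 0, 0, 0, 0, 0.4]
    - [0, 0, 0, 0, 0, 0, -0.1]
    - [0, 0, 0, 0, 0, 0, -0.4]
    - [0, 0, 0, 0, 0, 0, -0.4]
    - [0, -20, 0, 0, 0, 0, -0.4]
    - [0, -60, 0, 0, 0, 0, -0.4]
    - [0, -110, 0, 0, 0, 0, -0.4]
    - [0, -143, 0, 0, 0, 0, -0.7]
    - [30, -143, -50, 0, 0, 0, -0.7]
    - [90, -143, -75, 0, 0, 0, -0.7]
    - [140, -143, -110, 0, 0, 0, -0.7]
    - [190, -143, -145, 0, 0, 0, -0.7]
    - [230, -143, -180, 0, 0, 0, -0.7]
    - [270, -143, -215, 0, 0, 0, -0.7]
    - [310, -143, -250, 0, 0, 0, -0.7]
    - [338, -143, -280, 0, 0, 0, -0.7]
    - [338, -143, -280, 0, 0, 0, -0.7]
    - [338, -143, -280, 0, 0, 0, -0.7]

```text
time: 22.9
position: [0.4068, -0.2613, 0.2197]
tool_rot: [-0.502, 0.498, -0.498, 0.502]
ft_force: [-0.9, 0.3, -0.2]
grip_width: 0.0742
```

```bash
python3 - <<'E'
from h import *
st()
c=cam("wrist"); cv2.imwrite("pics/w10.png",c["img"][:,:,::-1])
c=cam("top"); crop(c,"t10.png",150,140,480,290,2.4)
for x in lids(c): print(*x)
E
```

```text
t 22.9 p [ 0.4068 -0.2613  0.2197] yaw -1.5636 down [ 0. -0. -1.] F [-0.9   0.29 -0.17] M [0.1  0.04 0.02] w 0.0742 q [-0.8   0.34  1.78  0.    1.02  0.76]
[ 79. 188.] 398 47.2 [0.6114 0.6627 0.07  ] [0.6142 0.6642 0.07  ] [12 72 60]
[418.2 232.8] 163 8.9 [ 0.463  -0.2556  0.07  ] [ 0.4584 -0.256   0.07  ] [  6  23 157]
[193.3 241.3] 244 9.1 [0.4579 0.3481 0.07  ] [0.457  0.3482 0.07  ] [ 34  10 198]
[381.6 244.1] 242 8.9 [ 0.4356 -0.1555  0.07  ] [ 0.4347 -0.1551  0.07  ] [143 165 130]
[229.1 249.5] 240 9.0 [0.4333 0.2524 0.07  ] [0.4334 0.2532 0.07  ] [  1 190 199]
```

View pics/w10.png

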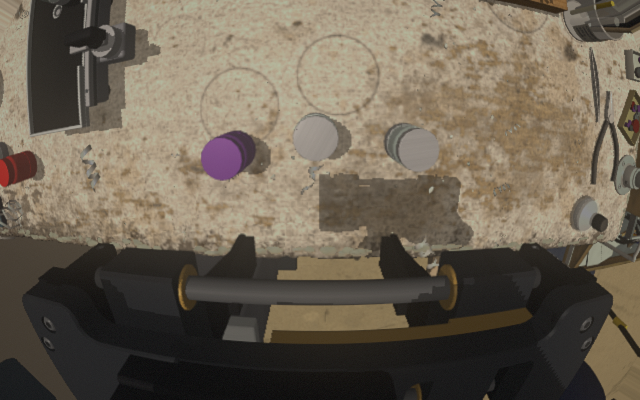

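View pics/t10.png

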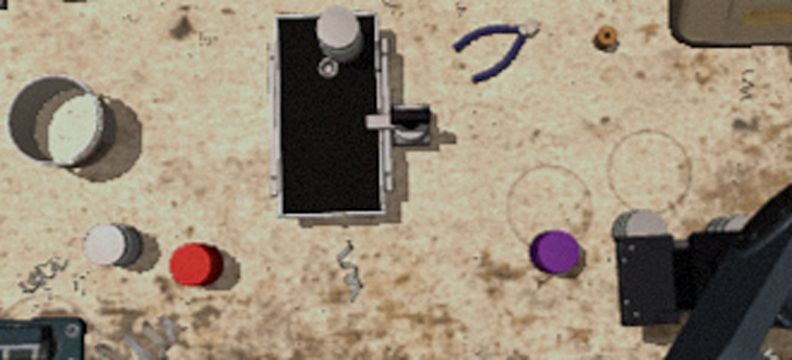

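J1 is standing on the plate (top crop 340,35). J2's lid is directly below at wrist pixel (317,138), clear of the purple jar and J3.

```bash
python3 - <<'E'
from h import *
c=cam("wrist")
for u,v in [(316.5,138),(417,149),(222,158)]: print(onplane(c,u,v,.07))
p=onplane(c,316.5,138,.07)+[0,.001,0]; p[2]=.017; print(go(p,-1.5628))
E
```

```text
[ 0.45638289 -0.26040951  0.07      ]
[ 0.44797351 -0.36585134  0.07      ]
[ 0.43627542 -0.16115036  0.07      ]
(array([ -0.6, 202.1,  49.4]), array([ 0.0005,  0.0015, -0.0003]))
```

Request:
jog_arm:
  series:
    - [-1, 0, 30, 0, 0, 0, -0.7]
    - [-1, 10, 49.5, 0, 0, 0, -0.7]
    - [-1, 60, 49.5, 0, 0, 0, -0.7]
    - [-1, 110, 49.5, 0, 0, 0, -0.7]
    - [-1, 160, 49.5, 0, 0, 0, -0.7]
    - [-1, 190, 49.5, 0, 0, 0, -0.7]
    - [-1, 202, 49.5, 0, 0, 0, -0.7]
    - [-1, 202, 49.5, 0, 0, 0, -0.7]
    - [-1, 202, 49.5, 0, 0, 0, 0]
    - [-1, 202, 49.5, 0, 0, 0, 0.5]
    - [-1, 202, 49.5, 0, 0, 0, 1]
    - [-1, 202, 49.5, 0, 0, 0, 1]
    - [-1, 202, 49.5, 0, 0, 0, 1]
    - [-1, 202, 49.5, 0, 0, 0, 1]
  grip_force: 35

```text
time: 24.8
position: [0.4558, -0.2598, 0.0176]
tool_rot: [0.502, -0.498, 0.498, -0.502]
ft_force: [-0.6, 1.5, 6.1]
grip_width: 0.0486
```

```bash
python3 - <<'E'
from h import *
o=st()
# slot C (25,16): world
print([go(p,-1.5628) for p in [(.599+.025,.094+.016,.14)]])
E
```

```text
t 24.8 p [ 0.4558 -0.2598  0.0176] yaw -1.563 down [-0.  0. -1.] F [-0.61  1.5   6.09] M [0.36 0.03 0.07] w 0.0486 q [-0.73  0.73  1.83 -0.    0.59  0.83]
[(array([-368.5, -122.4,  171. ]), array([ 0.0004, -0.0002, -0.0001]))]
```

Request:
jog_arm:
  series:
    - [0, -20, 0, 0, 0, 0, 1]
    - [0, -60, 0, 0, 0, 0, 1]
    - [0, -100, 0, 0, 0, 0, 1]
    - [-20, -122, 0, 0, 0, 0, 1]
    - [-60, -122, 0, 0, 0, 0, 1]
    - [-110, -122, 0, 0, 0, 0, 1]
    - [-160, -122, 5, 0, 0, 0, 1]
    - [-210, -122, 5, 0, 0, 0, 1]
    - [-260, -122, 5, 0, 0, 0, 1]
    - [-310, -122, 10, 0, 0, 0, 1]
    - [-350, -122, 30, 0, 0, 0, 1]
    - [-368, -122, 70, 0, 0, 0, 1]
    - [-368, -122, 115, 0, 0, 0, 1]
    - [-368, -122, 155, 0, 0, 0, 1]
    - [-368, -122, 171, 0, 0, 0, 1]
    - [-368, -122, 171, 0, 0, 0, 1]
    - [-368, -122, 171, 0, 0, 0, 1]

```text
time: 26.92
position: [0.6218, 0.1095, 0.1379]
tool_rot: [0.503, -0.499, 0.497, -0.501]
ft_force: [-0.3, -0.1, -2.3]
grip_width: 0.0487
```

```bash
python3 - <<'E'
from h import *
st()
c=cam("wrist"); cv2.imwrite("pics/w11.png",c["img"][:,:,::-1])
print(go((.624,.110,.077),-1.5628))
E
```

```text
t 26.93 p [0.6218 0.1095 0.1379] yaw -1.563 down [-0.005  0.001 -1.   ] F [-0.35 -0.14 -2.34] M [ 0.01  0.02 -0.  ] w 0.0487 q [-0.    0.64  1.49  0.    1.02  1.56]
(array([-0.4, 61.2,  2.3]), array([ 0.004 , -0.0002, -0.0006]))
```

View pics/w11.png

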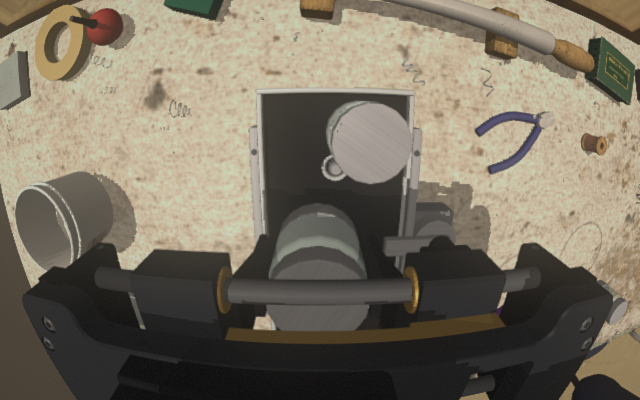

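Request:
jog_arm:
  series:
    - [0, 20, 0, 0, 0, 0, 1]
    - [0, 40, 0, 0, 0, 0, 1]
    - [0, 53, 0, 0, 0, 0, 1]
    - [0, 58, 0, 0, 0, 0, 1]
    - [0, 60, 0, 0, 0, 0, 1]
    - [0, 61, 0, 0, 0, 0, 1]
    - [0, 62, 0, 0, 0, 0, 1]
    - [0, 62, 0, 0, 0, 0, 1]

```text
time: 27.98
position: [0.6239, 0.1096, 0.0771]
tool_rot: [0.502, -0.498, 0.498, -0.502]
ft_force: [0.4, 0.0, -2.7]
grip_width: 0.0486
```

```bash
python3 - <<'E'
from h import *
st()
E
```

```text
t 27.98 p [0.6239 0.1096 0.0771] yaw -1.563 down [-0.001  0.001 -1.   ] F [ 0.43  0.01 -2.67] M [ 0.03 -0.02  0.01] w 0.0486 q [-0.    0.72  1.52  0.    0.9   1.56]
```

Request:
jog_arm:
  series:
    - [0, 0.7, 0, 0, 0, 0, 1]
    - [0, 1.4, 0, 0, 0, 0, 1]
    - [0, 1.4, 0, 0, 0, 0, 1]

```text
time: 28.35
position: [0.6239, 0.1096, 0.0767]
tool_rot: [-0.502, 0.498, -0.498, 0.502]
ft_force: [-2.3, -0.9, 5.2]
grip_width: 0.0485
```

```bash
python3 - <<'E'
from h import *
st(); print(go((.385,-.366,.22),-1.5628))
E
```

```text
t 28.35 p [0.6239 0.1096 0.0767] yaw -1.563 down [-0.     0.001 -1.   ] F [-2.28 -0.92  5.25] M [0.04 0.35 0.02] w 0.0485 q [-0.    0.72  1.52  0.    0.9   1.56]
(array([ 473.6, -143.5, -242.7]), array([ 0.0004, -0.0002, -0.0005]))
```

Request:
jog_arm:
  series:
    - [0, 0, 0, 0, 0, 0, 0.4]
    - [0, 0, 0, 0, 0, 0, -0.1]
    - [0, 0, 0, 0, 0, 0, -0.4]
    - [0, 0, 0, 0, 0, 0, -0.4]
    - [0, -20, 0, 0, 0, 0, -0.4]
    - [0, -60, 0, 0, 0, 0, -0.4]
    - [0, -110, 0, 0, 0, 0, -0.4]
    - [10, -143, -10, 0, 0, 0, -0.7]
    - [60, -143, -35, 0, 0, 0, -0.7]
    - [110, -143, -60, 0, 0, 0, -0.7]
    - [160, -143, -85, 0, 0, 0, -0.7]
    - [210, -143, -110, 0, 0, 0, -0.7]
    - [260, -143, -135, 0, 0, 0, -0.7]
    - [310, -143, -160, 0, 0, 0, -0.7]
    - [360, -143, -185, 0, 0, 0, -0.7]
    - [410, -143, -210, 0, 0, 0, -0.7]
    - [460, -143, -235, 0, 0, 0, -0.7]
    - [473, -143, -242, 0, 0, 0, -0.7]
    - [473, -143, -242, 0, 0, 0, -0.7]
    - [473, -143, -242, 0, 0, 0, -0.7]

```text
time: 30.85
position: [0.386, -0.3638, 0.2182]
tool_rot: [-0.502, 0.499, -0.497, 0.502]
ft_force: [0.5, 0.8, 0.1]
grip_width: 0.0737
```

```bash
python3 - <<'E'
from h import *
st()
c=cam("wrist"); cv2.imwrite("pics/w12.png",c["img"][:,:,::-1])
c=cam("top"); crop(c,"t12.png",150,140,480,290,2.4)
for x in lids(c): print(*x)
E
```

```text
t 30.85 p [ 0.386  -0.3638  0.2182] yaw -1.5618 down [-0.001  0.002 -1.   ] F [0.51 0.76 0.1 ] M [ 0.    0.06 -0.01] w 0.0737 q [-0.97  0.41  1.67 -0.    1.06  0.6 ]
[ 80.1 170.9] 252 31.1 [0.6591 0.6627 0.07  ] [0.6588 0.663  0.07  ] [20 85 54]
[ 76.1 232.6] 243 28.7 [0.4902 0.6627 0.07  ] [0.4905 0.6629 0.07  ] [15 78 59]
[458.7 237.9] 246 9.2 [ 0.446  -0.3635  0.07  ] [ 0.4461 -0.3624  0.07  ] [  7  22 148]
[193.2 241.3] 249 9.1 [0.4579 0.3484 0.07  ] [0.457  0.3482 0.07  ] [ 26   9 191]
[381.7 244.1] 241 8.8 [ 0.4357 -0.1557  0.07  ] [ 0.4354 -0.1556  0.07  ] [142 170 123]
[228.7 249.7] 253 9.1 [0.4329 0.2534 0.07  ] [0.4332 0.2534 0.07  ] [  1 199 191]
[ 68.7 345.2] 472 54.8 [0.202  0.6627 0.07  ] [0.2037 0.6634 0.07  ] [15 82 62]
```

View pics/w12.png

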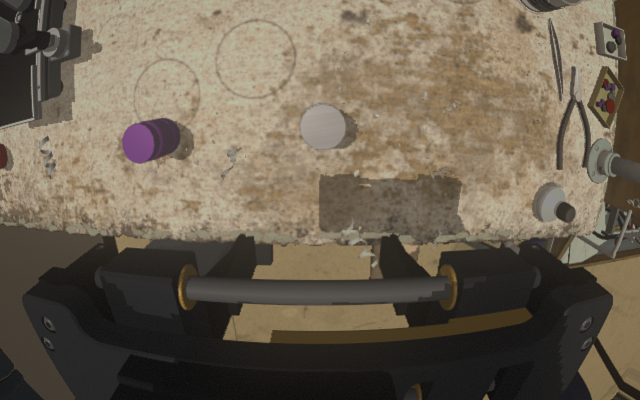

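View pics/t12.png

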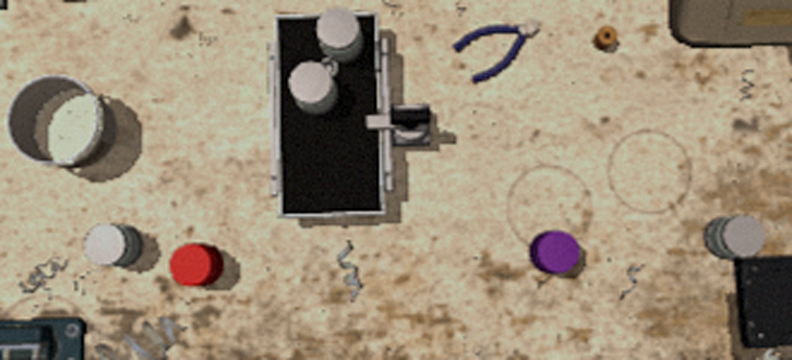

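Two jars are up on the plate. J3's lid is at wrist pixel (323,127).

```bash
python3 - <<'E'
from h import *
c=cam("wrist")
p=onplane(c,323,127,.07); print(p); p+=[0,.001,0]; p[2]=.017; print(go(p,-1.5628))
E
```

```text
[ 0.44665086 -0.36966601  0.07      ]
(array([  5.6, 201.3,  60.6]), array([ 0.0012,  0.002 , -0.0011]))
```

Request:
jog_arm:
  series:
    - [3, 0, 30, 0, 0, 0, -0.7]
    - [5, 10, 60.5, 0, 0, 0, -0.7]
    - [5, 60, 60.5, 0, 0, 0, -0.7]
    - [5, 110, 60.5, 0, 0, 0, -0.7]
    - [5, 160, 60.5, 0, 0, 0, -0.7]
    - [5, 190, 60.5, 0, 0, 0, -0.7]
    - [5, 201, 60.5, 0, 0, 0, -0.7]
    - [5, 201, 60.5, 0, 0, 0, -0.7]
    - [5, 201, 60.5, 0, 0, 0, 0]
    - [5, 201, 60.5, 0, 0, 0, 0.5]
    - [5, 201, 60.5, 0, 0, 0, 1]
    - [5, 201, 60.5, 0, 0, 0, 1]
    - [5, 201, 60.5, 0, 0, 0, 1]
    - [5, 201, 60.5, 0, 0, 0, 1]
  grip_force: 35

```text
time: 32.75
position: [0.4459, -0.3691, 0.0182]
tool_rot: [-0.502, 0.499, -0.497, 0.502]
ft_force: [1.0, 2.0, 5.5]
grip_width: 0.0488
```

```bash
python3 - <<'E'
from h import *
o=st()
print([go(p,-1.5628) for p in [(.46,.094,.14),(.599-.030,.094,.14)]])
E
```

```text
t 32.75 p [ 0.4459 -0.3691  0.0182] yaw -1.5635 down [-0.001  0.002 -1.   ] F [1.04 2.04 5.54] M [ 0.62  0.04 -0.05] w 0.0488 q [-0.88  0.77  1.69  0.    0.69  0.68]
[(array([-463.2, -121.1,   17.4]), array([ 0.0012, -0.0007, -0.0016])), (array([-462.4, -121.2,  126.4]), array([ 0.0012, -0.0007, -0.0016]))]
```

Request:
jog_arm:
  series:
    - [0, -20, 0, 0, 0, 0, 1]
    - [0, -60, 0, 0, 0, 0, 1]
    - [0, -100, 0, 0, 0, 0, 1]
    - [-20, -121, 0, 0, 0, 0, 1]
    - [-65, -121, 3, 0, 0, 0, 1]
    - [-115, -121, 5, 0, 0, 0, 1]
    - [-165, -121, 8, 0, 0, 0, 1]
    - [-215, -121, 10, 0, 0, 0, 1]
    - [-265, -121, 12, 0, 0, 0, 1]
    - [-315, -121, 14, 0, 0, 0, 1]
    - [-365, -121, 16, 0, 0, 0, 1]
    - [-415, -121, 20, 0, 0, 0, 1]
    - [-450, -121, 45, 0, 0, 0, 1]
    - [-462, -121, 85, 0, 0, 0, 1]
    - [-462, -121, 115, 0, 0, 0, 1]
    - [-462, -121, 122, 0, 0, 0, 1]
    - [-462, -121, 122, 0, 0, 0, 1]
    - [-462, -121, 122, 0, 0, 0, 1]

```text
time: 35.0
position: [0.5623, 0.0928, 0.138]
tool_rot: [0.503, -0.499, 0.497, -0.501]
ft_force: [0.2, -0.4, -3.3]
grip_width: 0.0489
```

```bash
python3 - <<'E'
from h import *
st()
c=cam("wrist"); cv2.imwrite("pics/w13.png",c["img"][:,:,::-1])
print(go((.565,.094,.077),-1.5628))
E
```

```text
t 35.0 p [0.5623 0.0928 0.138 ] yaw -1.5635 down [-0.004  0.001 -1.   ] F [ 0.24 -0.41 -3.25] M [ 0.03  0.04 -0.01] w 0.0489 q [-0.03  0.57  1.65  0.    0.93  1.53]
(array([-1.1, 61.1,  2.6]), array([ 0.0037, -0.0006, -0.0007]))
```

View pics/w13.png

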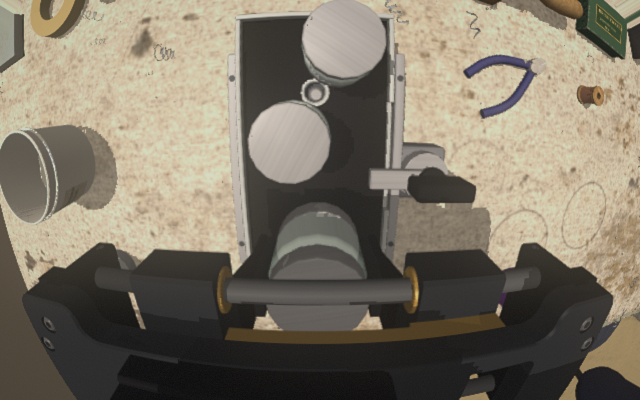

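Request:
jog_arm:
  series:
    - [-1, 20, 0, 0, 0, 0, 1]
    - [-1, 40, 0, 0, 0, 0, 1]
    - [-1, 53, 0, 0, 0, 0, 1]
    - [-1, 58, 0, 0, 0, 0, 1]
    - [-1, 60, 0, 0, 0, 0, 1]
    - [-1, 61, 0, 0, 0, 0, 1]
    - [-1, 61.7, 0, 0, 0, 0, 1]
    - [-1, 62.4, 0, 0, 0, 0, 1]
    - [-1, 62.4, 0, 0, 0, 0, 1]

```text
time: 36.17
position: [0.5648, 0.0941, 0.0772]
tool_rot: [-0.502, 0.498, -0.498, 0.502]
ft_force: [-1.3, -0.1, 6.6]
grip_width: 0.049
```

```bash
python3 - <<'E'
from h import *
st(); print(go((.39,.345,.22),-1.5628))
E
```

```text
t 36.17 p [0.5648 0.0941 0.0772] yaw -1.5629 down [ 0.     0.001 -1.   ] F [-1.27 -0.06  6.56] M [0.1  0.28 0.  ] w 0.049 q [-0.03  0.66  1.68  0.    0.8   1.53]
(array([-252.3, -142.7, -172.8]), array([-0.0002, -0.0001, -0.0005]))
```

Seated, with 6.6 N of contact. Release, rise, and go look at J4, the one near the red jar.

Request:
jog_arm:
  series:
    - [0, 0, 0, 0, 0, 0, 0.4]
    - [0, 0, 0, 0, 0, 0, -0.1]
    - [0, 0, 0, 0, 0, 0, -0.4]
    - [0, 0, 0, 0, 0, 0, -0.4]
    - [0, -20, 0, 0, 0, 0, -0.4]
    - [0, -60, 0, 0, 0, 0, -0.4]
    - [0, -110, 0, 0, 0, 0, -0.4]
    - [-10, -143, -10, 0, 0, 0, -0.6]
    - [-50, -143, -35, 0, 0, 0, -0.6]
    - [-90, -143, -65, 0, 0, 0, -0.6]
    - [-130, -143, -90, 0, 0, 0, -0.6]
    - [-170, -143, -115, 0, 0, 0, -0.6]
    - [-210, -143, -145, 0, 0, 0, -0.6]
    - [-252, -143, -172, 0, 0, 0, -0.6]
    - [-252, -143, -172, 0, 0, 0, -0.6]
    - [-252, -143, -172, 0, 0, 0, -0.6]
    - [-252, -143, -172, 0, 0, 0, -0.6]

```text
time: 38.3
position: [0.3914, 0.3438, 0.2193]
tool_rot: [0.502, -0.499, 0.498, -0.501]
ft_force: [-0.4, -0.4, -1.0]
grip_width: 0.0695
```

```bash
python3 - <<'E'
from h import *
st()
c=cam("wrist"); cv2.imwrite("pics/w14.png",c["img"][:,:,::-1])
c=cam("top"); crop(c,"t14.png",150,140,480,290,2.4)
for x in lids(c): print(*x)
E
```

```text
t 38.3 p [0.3914 0.3438 0.2193] yaw -1.5647 down [-0.001  0.    -1.   ] F [-0.4  -0.38 -1.01] M [ 0.03 -0.01  0.03] w 0.0695 q [0.51 0.39 1.69 0.   1.05 2.07]
[ 78.8 189.6] 216 26.2 [0.607  0.6628 0.07  ] [0.6087 0.6625 0.07  ] [17 82 56]
[193.3 241.2] 250 9.3 [0.4582 0.3481 0.07  ] [0.4573 0.3477 0.07  ] [ 30   9 192]
[381.6 244.2] 239 8.9 [ 0.4353 -0.1554  0.07  ] [ 0.4347 -0.1551  0.07  ] [142 164 126]
[228.6 249.5] 245 9.0 [0.4333 0.2537 0.07  ] [0.4334 0.2535 0.07  ] [  1 196 191]
```

View pics/w14.png

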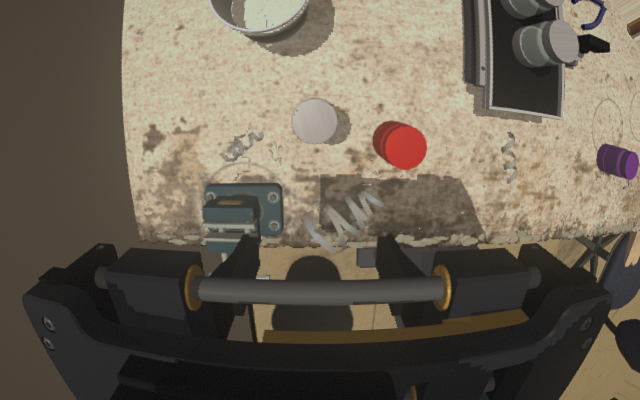

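View pics/t14.png

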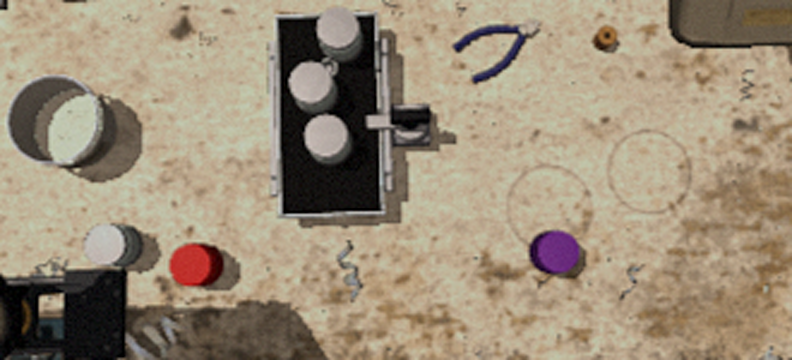

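```bash
python3 - <<'E'
from h import *
c=cam("wrist")
p=onplane(c,314.5,121,.07); print(p, onplane(c,405,145,.07)); p[2]=.017; print(go(p,-1.5628))
def wp(u,v):
    o,d=ray(c,u,v); d=d/(c["R"]@d)[2]; return (o+d*c["depth"][v,u]).round(3)
for u,v in [(215,190),(240,190),(270,190),(240,205),(270,220),(225,215),(240,235)]: print(wp(u,v))
E
```

```text
[0.45780297 0.34595537 0.07      ] [0.43550277 0.25201585 0.07      ]
(array([ -1.6, 202.3,  66.7]), array([ 0.0012, -0.0022, -0.0005]))
[0.37  0.473 0.016]
[0.37  0.44  0.016]
[0.371 0.401 0.017]
[0.371 0.425 0.075]
[0.33  0.403 0.016]
[0.362 0.44  0.084]
[0.335 0.428 0.074]
```

Request:
jog_arm:
  series:
    - [-2, 0, 35, 0, 0, 0, -0.6]
    - [-2.5, 10, 66.5, 0, 0, 0, -0.6]
    - [-2.5, 60, 66.5, 0, 0, 0, -0.6]
    - [-2.5, 110, 66.5, 0, 0, 0, -0.6]
    - [-2.5, 160, 66.5, 0, 0, 0, -0.6]
    - [-2.5, 190, 66.5, 0, 0, 0, -0.6]
    - [-2.5, 202, 66.5, 0, 0, 0, -0.6]
    - [-2.5, 202, 66.5, 0, 0, 0, -0.6]
    - [-2.5, 202, 66.5, 0, 0, 0, 0]
    - [-2.5, 202, 66.5, 0, 0, 0, 0.5]
    - [-2.5, 202, 66.5, 0, 0, 0, 1]
    - [-2.5, 202, 66.5, 0, 0, 0, 1]
    - [-2.5, 202, 66.5, 0, 0, 0, 1]
    - [-2.5, 202, 66.5, 0, 0, 0, 1]
  grip_force: 35

```text
time: 40.2
position: [0.4574, 0.348, 0.0185]
tool_rot: [-0.502, 0.498, -0.498, 0.502]
ft_force: [0.2, -0.8, 5.8]
grip_width: 0.0486
```

```bash
python3 - <<'E'
from h import *
o=st()
print([go(p,-1.5628) for p in [(.47,.20,.14),(.511,.094,.14)]])
E
```

```text
t 40.2 p [0.4574 0.348  0.0185] yaw -1.5625 down [ 0.     0.001 -1.   ] F [ 0.15 -0.85  5.82] M [-0.29  0.07  0.03] w 0.0486 q [0.46 0.76 1.7  0.   0.68 2.02]
[(array([ 148. , -121.7,   11.4]), array([-0.0004,  0.0003, -0.001 ])), (array([ 254.3, -121.8,   51.6]), array([-0.0004,  0.0003, -0.001 ]))]
```

Request:
jog_arm:
  series:
    - [0, -20, 0, 0, 0, 0, 1]
    - [0, -60, 0, 0, 0, 0, 1]
    - [0, -100, 0, 0, 0, 0, 1]
    - [20, -122, 5, 0, 0, 0, 1]
    - [60, -122, 5, 0, 0, 0, 1]
    - [110, -122, 10, 0, 0, 0, 1]
    - [150, -122, 15, 0, 0, 0, 1]
    - [190, -122, 30, 0, 0, 0, 1]
    - [220, -122, 50, 0, 0, 0, 1]
    - [231, -122, 56, 0, 0, 0, 1]
    - [231, -122, 56, 0, 0, 0, 1]
    - [231, -122, 56, 0, 0, 0, 1]

```text
time: 41.7
position: [0.5133, 0.1182, 0.1388]
tool_rot: [0.503, -0.499, 0.497, -0.502]
ft_force: [-0.3, 0.4, -2.7]
grip_width: 0.0484
```

```bash
python3 - <<'E'
from h import *
st()
c=cam("wrist"); cv2.imwrite("pics/w15.png",c["img"][:,:,::-1])
print(go((.516,.117,.077),-1.5628))
E
```

```text
t 41.7 p [0.5133 0.1182 0.1388] yaw -1.5621 down [-0.003  0.001 -1.   ] F [-0.3   0.41 -2.71] M [-0.04  0.08 -0.03] w 0.0484 q [0.01 0.52 1.76 0.   0.87 1.57]
(array([ 1.4, 61.9,  2.7]), array([ 0.0027,  0.0011, -0.0009]))
```

View pics/w15.png

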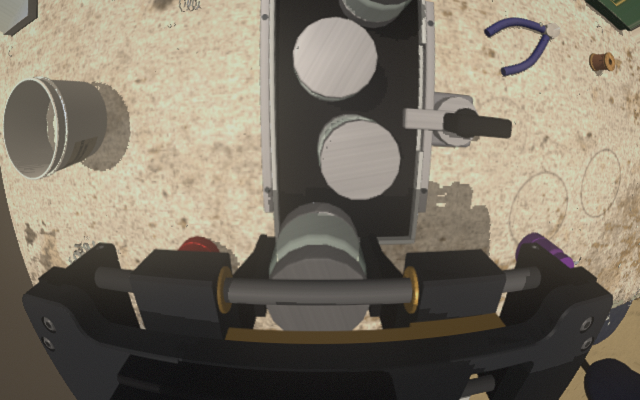

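```bash
python3 - <<'E'
from h import *
c=cam("wrist")
print(onplane(c,359,160,.129),onplane(c,334.5,58.5,.129),onplane(c,412,240,.067),onplane(c,418,190,.067))
E
```

```text
[0.56581814 0.09411948 0.129     ] [0.62263505 0.10898212 0.129     ] [0.48629451 0.03538829 0.067     ] [0.53111514 0.03536824 0.067     ]
```

Request:
jog_arm:
  series:
    - [0, 20, 0, 0, 0, 0, 1]
    - [0, 40, 0, 0, 0, 0, 1]
    - [0, 53, 0, 0, 0, 0, 1]
    - [0, 58, 0, 0, 0, 0, 1]
    - [0, 60, 0, 0, 0, 0, 1]
    - [0, 61, 0, 0, 0, 0, 1]
    - [0, 61.7, 0, 0, 0, 0, 1]
    - [0, 62.4, 0, 0, 0, 0, 1]
    - [0, 62.4, 0, 0, 0, 0, 1]

```text
time: 42.92
position: [0.515, 0.1172, 0.0775]
tool_rot: [-0.502, 0.498, -0.498, 0.502]
ft_force: [-1.6, 0.4, 3.9]
grip_width: 0.0483
```

```bash
python3 - <<'E'
from h import *
st()
E
```

```text
t 42.92 p [0.515  0.1172 0.0775] yaw -1.563 down [-0.     0.001 -1.   ] F [-1.62  0.4   3.88] M [-0.03  0.23 -0.02] w 0.0483 q [0.01 0.62 1.8  0.   0.72 1.57]
```

Request:
jog_arm:
  series:
    - [0, 0, 0, 0, 0, 0, 0.4]
    - [0, 0, 0, 0, 0, 0, -0.1]
    - [0, 0, 0, 0, 0, 0, -0.4]
    - [0, 0, 0, 0, 0, 0, -0.4]
    - [0, -20, 0, 0, 0, 0, -0.4]
    - [0, -60, 0, 0, 0, 0, -0.4]
    - [0, -110, 0, 0, 0, 0, -0.4]
    - [0, -160, 0, 0, 0, 0, -0.4]
    - [20, -175, -50, 0, 0, 0, -0.4]
    - [20, -175, -80, 0, 0, 0, -0.4]
    - [20, -175, -80, 0, 0, 0, -0.4]
    - [20, -175, -80, 0, 0, 0, -0.4]

```text
time: 44.42
position: [0.4363, 0.0964, 0.2519]
tool_rot: [-0.502, 0.498, -0.498, 0.502]
ft_force: [0.8, 0.1, 0.4]
grip_width: 0.0605
```

```bash
python3 - <<'E'
from h import *
st()
c=cam("wrist"); cv2.imwrite("pics/w16.png",c["img"][:,:,::-1])
E
```

```text
t 44.42 p [0.4363 0.0964 0.2519] yaw -1.5631 down [ 0.001  0.001 -1.   ] F [0.82 0.12 0.36] M [0.02 0.02 0.05] w 0.0605 q [-0.03  0.25  1.82  0.    1.07  1.53]
```

View pics/w16.png

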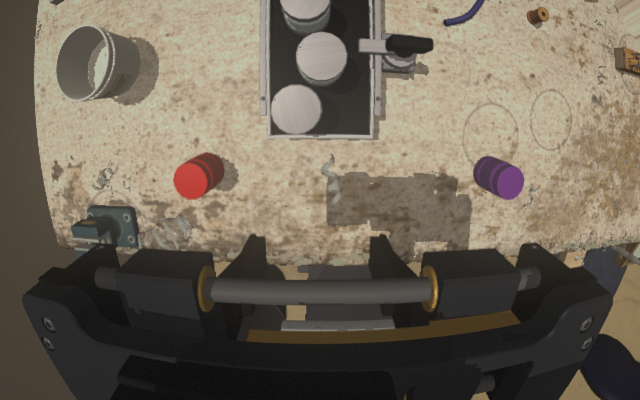

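Request:
jog_arm:
  series:
    - [50, 0, 0, 0, 0, 0, -0.4]
    - [110, 0, 0, 0, 0, 0, -0.4]
    - [170, 0, 0, 0, 0, 0, -0.4]
    - [230, 0, 0, 0, 0, 0, -0.4]
    - [290, 0, 0, 0, 0, 0, -0.4]
    - [350, 0, 0, 0, 0, 0, -0.4]
    - [400, 0, 0, 0, 0, 0, -0.4]
    - [400, 0, 0, 0, 0, 0, -0.4]
    - [400, 0, 0, 0, 0, 0, -0.4]

```text
time: 45.6
position: [0.4382, -0.3034, 0.2507]
tool_rot: [-0.502, 0.499, -0.497, 0.502]
ft_force: [-0.3, 0.4, -0.4]
grip_width: 0.061
```

```bash
python3 - <<'E'
from h import *
st()
c=cam("top"); crop(c,"t16.png",150,140,480,290,2.4); W=cloud(c)
for v,u in [(155,292),(176,281),(198,286),(220,278)]: print(W[v-2:v+3,u-2:u+3].reshape(-1,3).mean(0).round(3))
for x in lids(c): print(*x)
c=cam("side"); crop(c,"s16.png",220,140,460,300,3.3)
E
```

```text
t 45.6 p [ 0.4382 -0.3034  0.2507] yaw -1.5635 down [-0.002  0.002 -1.   ] F [-0.31  0.39 -0.44] M [0.02 0.06 0.  ] w 0.061 q [-0.82  0.37  1.63 -0.    1.15  0.75]
[0.673 0.076 0.129]
[0.617 0.106 0.129]
[0.56  0.094 0.129]
[0.504 0.115 0.129]
[ 81.1 156.5] 139 16.8 [0.6996 0.6625 0.07  ] [0.6997 0.6628 0.07  ] [17 84 61]
[ 75.  248.9] 523 60.7 [0.4471 0.6626 0.07  ] [0.4453 0.6626 0.07  ] [14 81 60]
[381.8 244.3] 236 8.8 [ 0.4351 -0.1559  0.07  ] [ 0.4354 -0.1556  0.07  ] [143 164 126]
[228.7 249.7] 251 9.0 [0.4329 0.2534 0.07  ] [0.4335 0.2535 0.07  ] [  1 193 197]
[ 68.1 355.8] 377 43.7 [0.1761 0.6625 0.07  ] [0.1768 0.6641 0.07  ] [19 83 52]
```

View pics/t16.png

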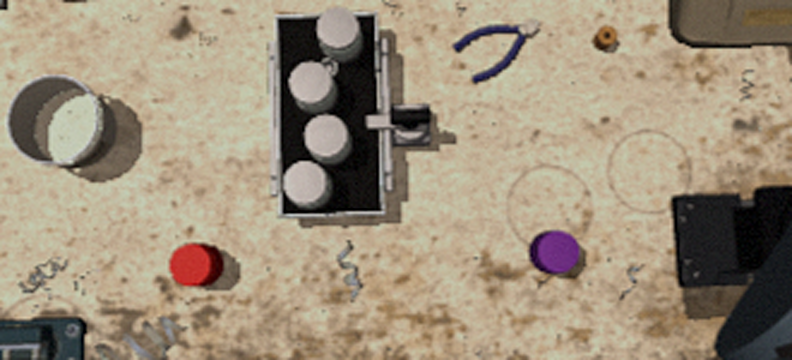

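View pics/s16.png

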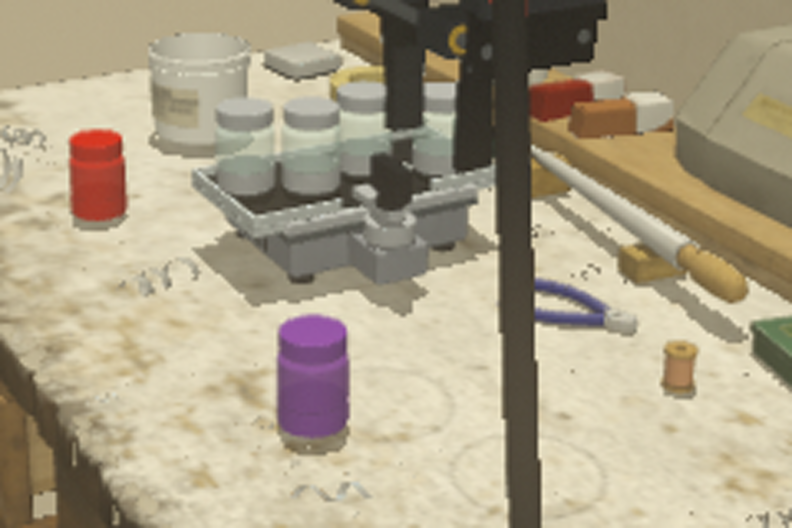

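All four jars stand upright inside the lip, with every lid top at 0.129 (59 + 70 mm). The decoys and bystanders are where they were. One last check on the knob height, then hand in.

```bash
python3 - <<'E'
from h import *
c=cam("top"); W=cloud(c); P=W[178:205,305:335].reshape(-1,3)
s=P[(P[:,2]>.09)&(P[:,1]<.03)]; print(len(s),np.median(s,0).round(4))
a=P[(P[:,2]>.064)&(P[:,2]<.08)&(P[:,1]>.02)&(P[:,1]<.055)]; print(len(a),np.median(a,0).round(4))
print(hand_in())
E
```

```text
99 [0.5883 0.0053 0.1065]
52 [0.5877 0.038  0.0695]
the job is handed in; nothing more can be done
None
```

The shaker is ready and the job is handed in, at about 46 s on the robot's clock.

- **Plate:** I pushed it along the rails until it dropped over the dowel. The mat then measured flat at 59 mm, and the dowel stopped the plate.
- **Clamp:** I pulled the knob up 13 mm, turned it about 1.3 rad to its stop and pushed it down. It held at its original height under 24 N. The arm top measured 69.5 mm and lies straight across the plate edge.
- **Jars:** All four glass jars that were present were then stood on the plate and released. The final view shows each upright inside the lip, with lid tops at 129 mm as expected.
- **Left alone:** The red and purple look-alikes, tub, spool and cutters look unmoved in the last pictures.

**Checks that disagreed:**
- The knob's bar top read 106.5 mm in the last depth image, against 109.5 mm nominal. I put that down to depth noise, since the clamp arm height was exact.
- The top camera placed the jars 3–6 mm differently in y from the wrist camera. I used the close wrist views for the grasps.
- I saw no grip slackening or jar being knocked aside.

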